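# Transfer a row of sample vials to the storage rack in reverse order

### The arm

A 6-joint arm with a two-finger parallel gripper is mounted at the origin on the work surface. World frame = base frame: x ahead of the robot, y to its left, z up, the work surface at z = 0. Lengths are in m, angles in rad, forces in N, time in s.
With the tool pointing down it reaches from about 0.375 to 0.975 m from the base axis. Payload 3.8 kg.
Tool frame: the origin (TCP) lies on the centre line of the jaws, within the pads' length; the fingertips stand 14 mm ahead of it and the grasp point (between the pads) lies 5 mm behind it; z points along the fingers, x is the direction in which the jaws open and shut, and the axes are right-handed (so a half turn about z gives the same grasp; the last joint's range is limited). The gripper opens to 85 mm and grips with 20 to 120 N. Pads are 22 mm wide; open, the fingers measure 114 mm over their backs; the gripper's body (76 mm by 85 mm) begins 54 mm behind the grasp point. The pads swing forward as they close: fully open they stand 13 mm farther back than shut.
Start: joints at [1.266, 0.264, 1.604, -0, 1.274, -0.037], TCP at [0.179, 0.651, 0.245] pointing down, gripper open.
Joint ranges: [-2.63, 2.63], [-0.94, 2.18], [0.31, 2.57], [-1.31, 4.45], [0, 2.66], [-2.55, 2.55]. Speed limits (rad/s): [2.57, 2.57, 3.14, 3.14, 3.14, 3.14].

### API

Orientations are given as a rotation vector (axis times angle).
In Python, from workcell import bot gives the robot as it stands. The module is installed in compiled form; this text tells all that it offers.
- The arm moves only by the tool arm_command, never from a script. Its argument "steps" is one flat list of numbers, 7 for each row, row after row: the shift along the tool's x, y, z in units of 30 mm (1.0 is 30 mm), then the turn, a rotation vector about the tool's x, y, z in units of 6 degrees (1.0 is 6 degrees), then the opening, from 0 (shut) to 1 (fully open). In form: [tx, ty, tz, ax, ay, az, fingers, tx, ty, tz, ax, ay, az, fingers, ...]. A call has 1 to 10 rows; each row shifts and turns the commanded pose from where the row before left it, along the tool's axes as they then stand; what a row does not reach is not made up. A row lasts 1/8 s, in which the tool goes at most 62.5 mm and 10.7 degrees, less where a joint would pass 70% of its speed; a pose out of reach is approached as far as the arm can. A call is refused whole if a number of a shift passes 1 or a number of a turn 1, either way. A call with a gripper value outside its range is refused whole. The fingers move at their own pace and stop on an object; "squeeze" is the grip in N (left out, the last holds). Time passes only in rows, so rows that do not move let the fingers close. It gives the time, the measured TCP pose, the force and the opening at its end, in the units of the state.
- bot.read_state(): the state, without advancing time (a new reading comes with each control period).
- bot.read_camera(name): name is "side" or "top"; returns a dict with "img" (420x560x3 uint8, red, green, blue), "camera_matrix" (3x3 intrinsics, pixels), "k1" (the pictures are not rectified: a ray, as slopes to the right and down, at radius r is drawn at 1 + k1 r^2 times it, then the intrinsics apply), "pose" (4x4, takes a point from camera to world coordinates). Camera axes: x right, y down, z forward; pixel columns grow to the right and rows downward; lengths in m; the calibration is good to about 2 mm. A picture is of the moment at which its call begins. There is no depth.
- bot.finish_job(): hands the job in, once; it reports no verdict.
The state is a dict: "time": time; "q": joint angles; "joint_vel": joint speeds; "joint_torque": joint torques, N m; "tool_pos": TCP position; "tcp_rot": TCP orientation; "wrist_force": force on the tool from outside, world axes, zero at the start; "torque": the same for the moment, N m; "width": opening from 0.0 (shut) to 1.0 (fully open).
Only numpy, scipy, OpenCV 4.12 (cv2) and the standard library are available. Lean on these libraries where they do the work, as an engineer would, in place of code of your own. Each camera call takes 0.05 s, during which the arm holds its last target.

### The job

Move the four amber sample vials from the cups of the steel carrier into the white storage rack, one to a compartment, in reverse order: the vial nearest the carrier's black knob goes to the compartment farthest from the rack's black knob, the next one to the next compartment, and so on, until the one that stood farthest from the carrier's knob stands nearest the rack's knob. Keep the vials upright, set each one down gently without dropping it, and leave all four standing freely on the floor of their compartments.

Things in the scene. Friction and masses are not known exactly. Their poses are not given: they have to be found in the camera images.
- vial_flat: Loose amber glass sample vial (about 50 g), a smooth round body 28 mm in diameter and 56 mm high, with a white top: a plain flat disc cap, 31 mm across, 10 mm high; overall height 70 mm. Origin at the centre of its underside, z along its axis upwards. It starts upright in cup1 of the steel carrier; grip the glass body 35 to 55 mm above its underside, clear above the cup or rack walls.
- vial_ball: Loose amber glass sample vial (about 50 g), a smooth round body 28 mm in diameter and 56 mm high, with a white top: a round ball stopper, 23 mm across, on a short 16 mm neck; overall height 87.5 mm. Origin at the centre of its underside, z along its axis upwards. It starts upright in cup2 of the steel carrier; grip the glass body 35 to 55 mm above its underside, clear above the cup or rack walls.
- vial_square: Loose amber glass sample vial (about 50 g), a smooth round body 28 mm in diameter and 56 mm high, with a white top: a square block cap, 26 x 26 mm, 18 mm high; overall height 78 mm. Origin at the centre of its underside, z along its axis upwards. It starts upright in cup3 of the steel carrier; grip the glass body 35 to 55 mm above its underside, clear above the cup or rack walls.
- vial_spout: Loose amber glass sample vial (about 50 g), a smooth round body 28 mm in diameter and 56 mm high, with a white top: a pointed spout cap, a 26 mm collar narrowing to a 6 mm tip; overall height 88 mm. Origin at the centre of its underside, z along its axis upwards. It starts upright in cup4 of the steel carrier; grip the glass body 35 to 55 mm above its underside, clear above the cup or rack walls.
- cup1: Fixed square aluminium cup, 50 x 50 x 20 mm, one of four identical ones standing in a row on the steel carrier in an order that changes; it holds vial_flat at the start (within about 4 mm of its middle) and so marks that vial's place in the original row. Walls 4 mm, inner opening 42 x 42 mm, floor 4 mm thick. Origin at the centre of its underside.
- cup2: Fixed square aluminium cup, 50 x 50 x 20 mm, one of four identical ones standing in a row on the steel carrier in an order that changes; it holds vial_ball at the start (within about 4 mm of its middle) and so marks that vial's place in the original row. Walls 4 mm, inner opening 42 x 42 mm, floor 4 mm thick. Origin at the centre of its underside.
- cup3: Fixed square aluminium cup, 50 x 50 x 20 mm, one of four identical ones standing in a row on the steel carrier in an order that changes; it holds vial_square at the start (within about 4 mm of its middle) and so marks that vial's place in the original row. Walls 4 mm, inner opening 42 x 42 mm, floor 4 mm thick. Origin at the centre of its underside.
- cup4: Fixed square aluminium cup, 50 x 50 x 20 mm, one of four identical ones standing in a row on the steel carrier in an order that changes; it holds vial_spout at the start (within about 4 mm of its middle) and so marks that vial's place in the original row. Walls 4 mm, inner opening 42 x 42 mm, floor 4 mm thick. Origin at the centre of its underside.
- carrier: Fixed dark steel plate, 56 x 214 mm, 8 mm thick, on which the vials start. Origin at the centre of its underside, z up, y along its length. The four cups stand on it at y = -78, -26, +26, +78 mm (x = 0), so a vial's underside is 12 mm above the table. On a tab past its +y end: a black knob, 22 mm across, at y = +126 mm, top 36 mm above the table.
- rack: Fixed white plastic rack, 56 x 214 x 22 mm, with four empty open-topped compartments in a row. Origin at the centre of its underside, z up, y along its length. Compartments centred at y = -78, -26, +26, +78 mm (x = 0), each 46 x 47 mm inside, 5 mm walls; floor 5 mm and wall tops 22 mm above the table. On a tab past its +y end: a black knob, 22 mm across, at y = +126 mm, top 40 mm high.
There are look-alikes about, which are no part of the job. What is shaped like the vial_ball but green, pink or turquoise is not meant.

How it is judged:
At the end, for the whole second after the job is handed in: Each vial stands released, at rest and upright (0.1 rad) in the rack compartment that mirrors its first place: cup at y on the carrier, vial at -y on the rack, within 13 mm of the compartment centre along and across, underside within 4 mm of its floor (((y of cup1 in the frame of carrier between -0.088 and -0.068 m and y of vial_flat in the frame of rack between 0.065 and 0.091 m) or (y of cup1 in the frame of carrier between -0.036 and -0.016 m and y of vial_flat in the frame of rack between 0.013 and 0.039 m) or (y of cup1 in the frame of carrier between 0.016 and 0.036 m and y of vial_flat in the frame of rack between -0.039 and -0.013 m) or (y of cup1 in the frame of carrier between 0.068 and 0.088 m and y of vial_flat in the frame of rack between -0.091 and -0.065 m)) and x of vial_flat in the frame of rack between -0.013 and 0.013 m and z of vial_flat in the frame of rack between 0.001 and 0.009 m and angle between each of vial_flat, vial_ball, vial_square, vial_spout's own z axis and vertical below 0.1 rad and linear speed of each of vial_flat, vial_ball, vial_square, vial_spout below 0.02 m/s and contact force between each of vial_flat, vial_ball, vial_square, vial_spout and the fingers below 0.05 N and ((y of cup2 in the frame of carrier between -0.088 and -0.068 m and y of vial_ball in the frame of rack between 0.065 and 0.091 m) or (y of cup2 in the frame of carrier between -0.036 and -0.016 m and y of vial_ball in the frame of rack between 0.013 and 0.039 m) or (y of cup2 in the frame of carrier between 0.016 and 0.036 m and y of vial_ball in the frame of rack between -0.039 and -0.013 m) or (y of cup2 in the frame of carrier between 0.068 and 0.088 m and y of vial_ball in the frame of rack between -0.091 and -0.065 m)) and x of vial_ball in the frame of rack between -0.013 and 0.013 m and z of vial_ball in the frame of rack between 0.001 and 0.009 m and ((y of cup3 in the frame of carrier between -0.088 and -0.068 m and y of vial_square in the frame of rack between 0.065 and 0.091 m) or (y of cup3 in the frame of carrier between -0.036 and -0.016 m and y of vial_square in the frame of rack between 0.013 and 0.039 m) or (y of cup3 in the frame of carrier between 0.016 and 0.036 m and y of vial_square in the frame of rack between -0.039 and -0.013 m) or (y of cup3 in the frame of carrier between 0.068 and 0.088 m and y of vial_square in the frame of rack between -0.091 and -0.065 m)) and x of vial_square in the frame of rack between -0.013 and 0.013 m and z of vial_square in the frame of rack between 0.001 and 0.009 m and ((y of cup4 in the frame of carrier between -0.088 and -0.068 m and y of vial_spout in the frame of rack between 0.065 and 0.091 m) or (y of cup4 in the frame of carrier between -0.036 and -0.016 m and y of vial_spout in the frame of rack between 0.013 and 0.039 m) or (y of cup4 in the frame of carrier between 0.016 and 0.036 m and y of vial_spout in the frame of rack between -0.039 and -0.013 m) or (y of cup4 in the frame of carrier between 0.068 and 0.088 m and y of vial_spout in the frame of rack between -0.091 and -0.065 m)) and x of vial_spout in the frame of rack between -0.013 and 0.013 m and z of vial_spout in the frame of rack between 0.001 and 0.009 m); the robot touches nothing.
It fails at once if a vial is tipped by more than about 40 degrees or knocked over (angle between any of vial_flat, vial_ball, vial_square, vial_spout's own z axis and vertical above 0.7 rad).
It fails at once if a vial is dropped or thrown (falls freely by more than about 25 mm) ((contact force between vial_flat and anything else below 0.001 N and linear speed of vial_flat above 0.7 m/s) or (contact force between vial_ball and anything else below 0.001 N and linear speed of vial_ball above 0.7 m/s) or (contact force between vial_square and anything else below 0.001 N and linear speed of vial_square above 0.7 m/s) or (contact force between vial_spout and anything else below 0.001 N and linear speed of vial_spout above 0.7 m/s)).
It also fails if it takes over 112 s, if anything falls off the work surface, if the arm or the gripper's body presses on something with over 40 N, if the wrist force passes 120 N, or if a joint passes its speed limit or range.

## Working session

There is one attempt and no reset: what is moved stays moved. The work goes in short steps, Python scripts to look and compute and a tool call to move; the robot and the scene stay as the last step left them, time stands still between calls to the robot, and variables do not carry over. Pictures are saved under pics/ and viewed, and the job is handed in when it is done.

Besides the shell and the picture viewer there is one more tool, called after "Emit:" as name(argument=value, ...), one argument or row to a line, values as JSON. arm_command: Moves the arm, as the interface text tells. Its arguments: {"type":"object","properties":{"steps":{"type":"array","items":{"type":"number"}},"squeeze":{"type":"number"}},"required":["steps"]}

```bash
mkdir -p pics
python3 - <<'E'
from workcell import bot
import cv2
for n in ("top","side"):
    c=bot.read_camera(n); cv2.imwrite(f"pics/{n}0.png",c["img"][:,:,::-1]); print(n,c["camera_matrix"],c["k1"],c["pose"])
print(bot.read_state())
E
```

```text
top [[512.0150263    0.         270.71559937]
 [  0.         512.0150263  205.10787036]
 [  0.           0.           1.        ]] 0.03158723273014392 [[-0.00248828 -0.98917122  0.14674504  0.3995301 ]
 [-0.99999579  0.00224226 -0.00184192  0.00436141]
 [ 0.00149293 -0.14674901 -0.98917263  0.9638674 ]
 [ 0.          0.          0.          1.        ]]
side [[448.47608846   0.         285.04760177]
 [  0.         448.47608846 219.63712874]
 [  0.           0.           1.        ]] -0.03692961361473449 [[-0.9958842  -0.05522003  0.07187073  0.45679968]
 [-0.09059475  0.58293647 -0.80745134  0.6650345 ]
 [ 0.00269141 -0.81063914 -0.58553986  0.54756694]
 [ 0.          0.          0.          1.        ]]
{'time': 0.1, 'q': array([ 1.26607969e+00,  2.64675008e-01,  1.60525793e+00, -2.23147653e-05,
        1.27367457e+00, -3.68928597e-02]), 'joint_vel': array([-0.00023097, -0.00276124, -0.00332438,  0.00159539,  0.0014224 ,
        0.00030975]), 'joint_torque': array([-3.49476795e-04, -5.16712368e+01, -3.68586302e+01, -6.28536259e-05,
        6.30687093e-03,  4.69751853e-05]), 'tool_pos': array([0.17844165, 0.65033066, 0.24407731]), 'tcp_rot': array([ 2.49719769,  1.90425668, -0.00256548]), 'wrist_force': array([-0.558295  ,  0.38105767,  0.61389709]), 'torque': array([-0.04233235,  0.02508208, -0.00629503]), 'width': 0.999737714978004}
```

View pics/top0.png

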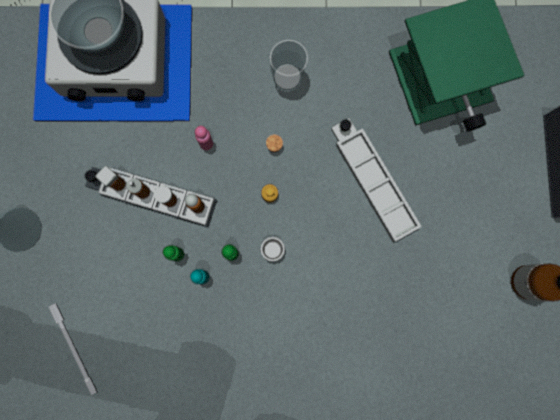

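View pics/side0.png

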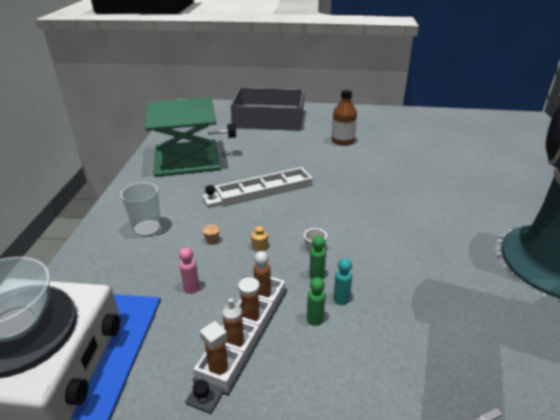

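```bash
cat > h.py <<'E'
import numpy as np, cv2
from workcell import bot
def ray(c,uv):
    K=c["camera_matrix"];d=np.array([[(uv[0]-K[0,2])/K[0,0]],[(uv[1]-K[1,2])/K[1,1]]]).ravel()
    p=cv2.undistortPoints(np.array([[uv]],float),K,np.array([c["k1"],0,0,0,0.]))[0,0]
    T=c["pose"];return T[:3,3],T[:3,:3]@np.array([p[0],p[1],1])
def onz(c,uv,z):
    o,d=ray(c,uv);return o+d*(z-o[2])/d[2]
def proj(c,P):
    T=c["pose"];q=T[:3,:3].T@(np.array(P)-T[:3,3]);
    return cv2.projectPoints(q.reshape(1,3),np.zeros(3),np.zeros(3),c["camera_matrix"],np.array([c["k1"],0,0,0,0.]))[0].ravel()
E
python3 - <<'E'
from h import *
for n,b in (("top",[(75,155,150,75),(320,110,110,140)]),("side",[(180,235,115,175),(195,160,130,50)])):
    c=bot.read_camera(n);np.save(f"{n}.npy",c,allow_pickle=True)
    for i,(x,y,w,h) in enumerate(b):
        s=min(780//w,590//h);cv2.imwrite(f"pics/{n}_c{i}.png",cv2.resize(c["img"][y:y+h,x:x+w,::-1],None,fx=s,fy=s,interpolation=cv2.INTER_CUBIC));print(n,i,s,x,y)
E
```

```text
top 0 5 75 155
top 1 4 320 110
side 0 3 180 235
side 1 6 195 160
```

View pics/top_c0.png

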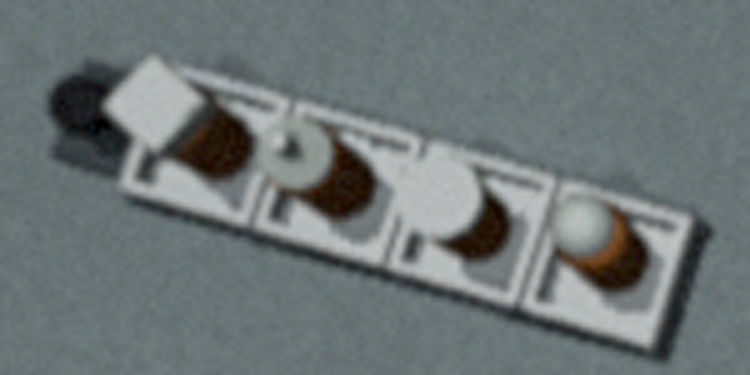

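View pics/top_c1.png

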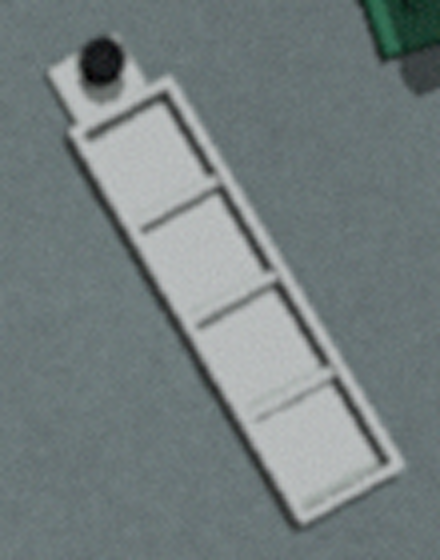

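View pics/side_c0.png

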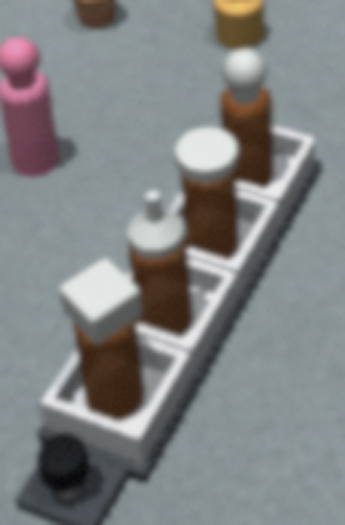

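View pics/side_c1.png

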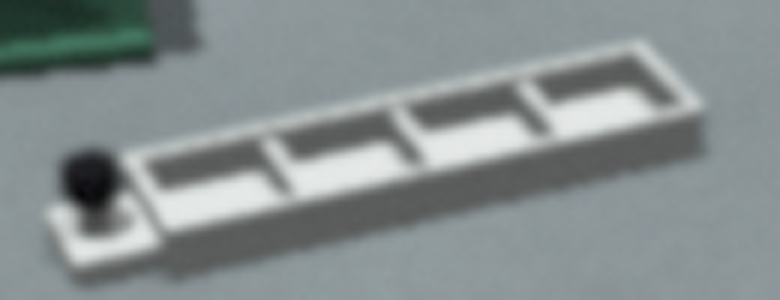

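Run:
```python
from h import *
T=np.load("top.npy",allow_pickle=True).item();S=np.load("side.npy",allow_pickle=True).item()
def px(u,s,o): return ((u[0]+.5)/s-.5+o[0],(u[1]+.5)/s-.5+o[1])
t0=lambda u:px(u,5,(75,155));t1=lambda u:px(u,4,(320,110));s0=lambda u:px(u,3,(180,235));s1=lambda u:px(u,6,(195,160))
bl,br,tr=[onz(T,t0(u),.028)[:2] for u in((122,192),(658,350),(697,212))]
print("cups BL BR TR",bl,br,tr,"len",np.linalg.norm(bl-br),"w",np.linalg.norm(br-tr))
ax=(bl-br)/np.linalg.norm(bl-br);print("ctr",(bl+tr)/2,"ang y axis",np.degrees(np.arctan2(*ax[::-1])))
# side view corners z=.028: near-left(45,400) near-right(137,437) far right(313,137)
a,b,d=[onz(S,s0(u),.028)[:2] for u in((43,400),(137,437),(315,138))]
print("side cups",a,b,d,np.linalg.norm(a-b),np.linalg.norm(b-d),"ctr",(a+d)/2)
cam={"top":T,"side":S}
def tri(p,q):
    A=[];B=[]
    o1,d1=ray(T,p);o2,d2=ray(S,q)
    M=np.c_[d1,-d2];x=np.linalg.lstsq(M,o2-o1,rcond=None)[0];P1=o1+x[0]*d1;P2=o2+x[1]*d2
    return (P1+P2)/2,np.linalg.norm(P1-P2)
for n,p,q,z in (("square",(156,104),(100,288),.09),("spout tip",(275,137),(153,195),.1),("flat",(438,195),(207,150),.082),("ball",(583,227),(243,69),.088)):
    print(n,"tri",*tri(t0(p),s0(q)),"top",onz(T,t0(p),z)[:2],"side",onz(S,s0(q),z)[:2])
R=[onz(T,t1(u),.022)[:2] for u in((170,78),(404,466),(300,525),(70,130))]
print("rack",R,[np.linalg.norm(R[i]-R[(i+1)%4]) for i in range(4)],"ctr",np.mean(R,0))
ax=(R[0]-R[1]);print(np.degrees(np.arctan2(ax[1],ax[0])));ax=(R[3]-R[2]);print(np.degrees(np.arctan2(ax[1],ax[0])))
print("knob",onz(T,t1((101,60)),.038),"carr knob",onz(T,t0((82,107)),.034))
Q=[onz(S,s1(u),.022)[:2] for u in((130,155),(640,40),(703,103),(172,230))]
print("rack side",Q,[np.linalg.norm(Q[i]-Q[(i+1)%4]) for i in range(4)],"ctr",np.mean(Q,0))
```

```text
cups BL BR TR [0.56169179 0.3196892 ] [0.50245474 0.12116547] [0.55377815 0.10756862] len 0.2071731110297209 w 0.05309394449069547
ctr [0.55773497 0.21362891] ang y axis 73.38554058917818
side cups [0.61272443 0.3037818 ] [0.56646106 0.31865918] [0.50547479 0.12153106] 0.04859666666188024 0.20634636376836432 ctr [0.55909961 0.21265643]
square tri [0.58284989 0.28860402 0.09010467] 0.0019367417132005143 top [0.58188437 0.28851143] side [0.58388117 0.28839749]
spout tip tri [0.56796273 0.24357203 0.10260918] 0.00047178008621025165 top [0.56823217 0.24427295] side [0.56885874 0.24106537]
flat tri [0.55177257 0.19189983 0.08229749] 0.0014780267406546807 top [0.55107413 0.19191556] side [0.55258772 0.19148581]
ball tri [0.53984669 0.13989466 0.09097306] 0.0031745187797053826 top [0.53871229 0.14028484] side [0.54201153 0.13621325]
rack [array([ 0.68471566, -0.17131953]), array([ 0.49944707, -0.27375545]), array([ 0.47229547, -0.22492578]), array([ 0.65948251, -0.12338317])] [np.float64(0.21170160417508688), np.float64(0.05587078923149072), np.float64(0.21295513148266362), np.float64(0.05417200422761619)] ctr [ 0.57898518 -0.19834598]
28.93842274900319
28.478328322898914
knob [ 0.68866934 -0.13637354  0.038     ] carr knob [0.59246784 0.33375326 0.034     ]
rack side [array([ 0.68649761, -0.17548927]), array([ 0.50243276, -0.28115928]), array([ 0.47525347, -0.23393573]), array([ 0.66052235, -0.12647328])] [np.float64(0.21224046742003563), np.float64(0.054486488953762464), np.float64(0.21417922152447533), np.float64(0.055473249717768514)] ctr [ 0.58117655 -0.20426439]
```

Emit:
arm_command(
  steps=[0, 0, 0, 0, 0, 1, 1, 0, 0, 0, 0, 0, 1, 1, 0, 0, 0, 0, 0, 1, 1, 0, 0, 0, 0, 0, 1, 1, 0, 0, 0, 0, 0, 1, 1, 0, 0, 0, 0, 0, 1, 1, 0, 0, 0, 0, 0, 1, 1, 0, 0, 0, 0, 0, 1, 1, 0, 0, 0, 0, 0, 1, 1, 0, 0, 0, 0, 0, 1, 1],
)

```text
time: 1.45
tool_pos: [0.1785, 0.6508, 0.2449]
tcp_rot: [3.116, 0.395, -0.0]
wrist_force: [0.4, 0.0, -0.5]
width: 0.995
```

Emit:
arm_command(
  steps=[0, 0, 0, 0, 0, 1, 1, 0, 0, 0, 0, 0, 1, 1, 0, 0, 0, 0, 0, 1, 1, 0, 0, 0, 0, 0, 1, 1, 0, 0, 0, 0, 0, 1, 1, 0, 0, 0, 0, 0, 0.2, 1, 0, 0, 0, 0, 0, 0, 1],
)

```text
time: 2.33
tool_pos: [0.1786, 0.6509, 0.2451]
tcp_rot: [3.109, -0.45, -0.0]
wrist_force: [-0.1, 0.2, 0.0]
width: 1.0
```

```bash
cat > go.py <<'E'
import sys
from h import *
from scipy.spatial.transform import Rotation as Ro
V=dict(square=(.5825,.2885),spout=(.5685,.243),flat=(.5515,.1915),ball=(.5395,.1395))
RC=np.array([.5795,-.2]);RA=np.radians(28.8);u=np.array([np.cos(RA),np.sin(RA)])
for n,y in(("square",-.078),("spout",-.026),("flat",.026),("ball",.078)): V["r_"+n]=RC+y*u
def go(name,z):
    s=bot.read_state();R=Ro.from_rotvec(s["tcp_rot"]).as_matrix()
    az=np.degrees(np.arctan2(R[1,0],R[0,0]));want=-61.2 if name.startswith("r_") else -16.7
    d=R.T@(np.r_[V[name],z]-s["tool_pos"])
    print("t %.2f pos %s az %.1f tilt %.3f w %.3f F %s"%(s["time"],s["tool_pos"].round(4),az,np.arccos(-R[2,2]),s["width"],s["wrist_force"].round(1)))
    print(name,"shift units",(d/.03).round(2),"az units",round((az-want)/6,2), "after-turn shift", ((Ro.from_euler('z',want,degrees=True).as_matrix()@np.diag([1,-1,-1])).T@(np.r_[V[name],z]-s["tool_pos"])/.03).round(2))
if __name__=="__main__": go(sys.argv[1],float(sys.argv[2]))
E
python3 go.py ball .2
```

```text
t 2.33 pos [0.1786 0.6509 0.2451] az -16.5 tilt 0.000 w 1.000 F [-0.1  0.2  0. ]
ball shift units [16.37 12.94  1.51] az units 0.04 after-turn shift [16.42 12.87  1.5 ]
```

Emit:
arm_command(
  steps=[1, 0.8, 0, 0, 0, 0, 1, 1, 0.8, 0, 0, 0, 0, 1, 1, 0.8, 0, 0, 0, 0, 1, 1, 0.8, 0, 0, 0, 0, 1, 1, 0.8, 0, 0, 0, 0, 1, 1, 0.8, 0, 0, 0, 0, 1, 1, 0.8, 0, 0, 0, 0, 1, 1, 0.8, 0, 0, 0, 0, 1, 1, 0.8, 0, 0, 0, 0, 1, 1, 0.8, 0, 0, 0, 0, 1],
)

```text
time: 3.58
tool_pos: [0.3985, 0.3344, 0.2455]
tcp_rot: [-3.109, 0.45, -0.001]
wrist_force: [-0.4, 0.8, 0.2]
width: 1.0
```

Emit:
arm_command(
  steps=[1, 0.8, 0.2, 0, 0, 0, 1, 1, 0.8, 0.2, 0, 0, 0, 1, 1, 0.8, 0.2, 0, 0, 0, 1, 1, 0.8, 0.2, 0, 0, 0, 1, 1, 0.8, 0.2, 0, 0, 0, 1, 1, 0.8, 0.5, 0, 0, 0, 1, 0.37, 0.14, 0, 0, 0, 0, 1, 0, 0, 0, 0, 0, 0, 1],
)

```text
time: 4.58
tool_pos: [0.5393, 0.1389, 0.2005]
tcp_rot: [-3.108, 0.453, 0.0]
wrist_force: [-0.3, 0.2, 0.3]
width: 1.0
```

```bash
python3 go.py ball .052
python3 - <<'E'
from h import *
for n in ("top","side"):
    c=bot.read_camera(n);cv2.imwrite(f"pics/{n}1.png",c["img"][:,:,::-1])
E
```

```text
t 4.58 pos [0.5393 0.1389 0.2005] az -16.6 tilt 0.001 w 1.000 F [-0.3  0.2  0.3]
ball shift units [ 0.   -0.02  4.95] az units 0.02 after-turn shift [ 0.   -0.02  4.95]
```

View pics/side1.png

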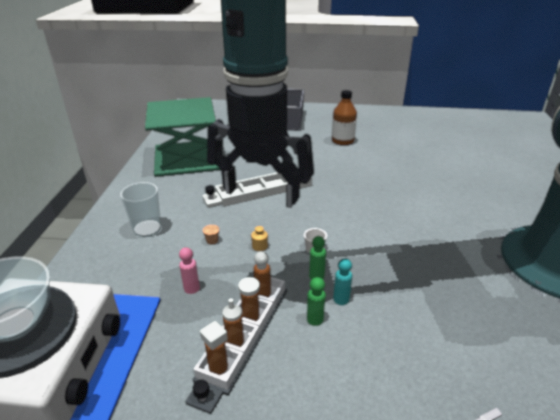

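Run:
```python
from h import *
T=np.load("top.npy",allow_pickle=True).item();S=np.load("side.npy",allow_pickle=True).item()
for p in((316,276),(315,322),(190,290)):print(p,onz(S,p,0.0).round(3))
for p in((230,250),(173,252),(203,130),(200,275)):print(p,onz(T,p,0.076).round(3))
```

```text
(316, 276) [0.454 0.075 0.   ]
(315, 322) [0.452 0.182 0.   ]
(190, 290) [0.668 0.131 0.   ]
(230, 250) [0.453 0.073 0.076]
(173, 252) [0.45  0.172 0.076]
(203, 130) [0.667 0.124 0.076]
(200, 275) [0.41  0.124 0.076]
```

Emit:
arm_command(
  steps=[0, 0, 0.8, 0, 0, 0, 0.75, 0, 0, 0.8, 0, 0, 0, 0.75, 0, 0, 0.8, 0, 0, 0, 0.75, 0, 0, 0.8, 0, 0, 0, 0.75, 0, 0, 0.8, 0, 0, 0, 0.75, 0, 0, 0.5, 0, 0, 0, 0.75, 0, 0, 0.45, 0, 0, 0, 0.75, 0, 0, 0, 0, 0, 0, 0.75],
  squeeze=30,
)

```text
time: 5.68
tool_pos: [0.5381, 0.1392, 0.051]
tcp_rot: [3.108, -0.451, -0.003]
wrist_force: [-0.3, -1.0, 0.4]
width: 0.749
```

```bash
python3 go.py ball .052
python3 - <<'E'
from h import *
for n in ("top","side"):
    c=bot.read_camera(n);cv2.imwrite(f"pics/{n}2.png",cv2.resize(c["img"][120:400,130:400,::-1],None,fx=2,fy=2))
E
```

```text
t 5.67 pos [0.5381 0.1392 0.051 ] az -16.5 tilt 0.002 w 0.749 F [-0.3 -1.   0.4]
ball shift units [ 0.04 -0.02 -0.03] az units 0.03 after-turn shift [ 0.04 -0.02 -0.03]
```

View pics/side2.png

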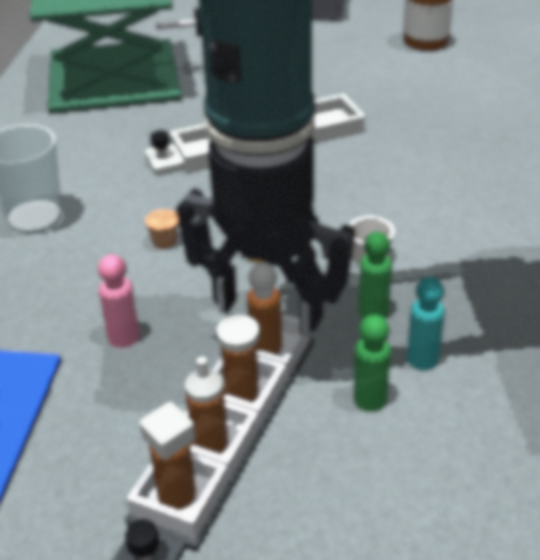

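Emit:
arm_command(
  steps=[0, 0, 0, 0, 0, 0, 0.5, 0, 0, 0, 0, 0, 0, 0.4, 0, 0, 0, 0, 0, 0, 0.2, 0, 0, 0, 0, 0, 0, 0, 0, 0, 0, 0, 0, 0, 0, 0, 0, 0, 0, 0, 0, 0, 0, 0, 0, 0, 0, 0, 0],
  squeeze=35,
)

```text
time: 6.65
tool_pos: [0.5393, 0.139, 0.0524]
tcp_rot: [-3.109, 0.452, -0.001]
wrist_force: [-0.6, -0.2, 5.3]
width: 0.316
```

Emit:
arm_command(
  steps=[0, 0, -0.3, 0, 0, 0, 0, 0, 0, -0.5, 0, 0, 0, 0, 0, 0, -0.5, 0, 0, 0, 0, 0, 0, 0, 0, 0, 0, 0],
)

```text
time: 7.15
tool_pos: [0.5405, 0.1393, 0.0931]
tcp_rot: [-3.107, 0.452, -0.006]
wrist_force: [-0.7, 0.6, -0.7]
width: 0.315
```

```bash
python3 go.py r_ball .18
python3 - <<'E'
from h import *
for n in ("side",):
    c=bot.read_camera(n);cv2.imwrite(f"pics/{n}3.png",cv2.resize(c["img"][120:400,130:400,::-1],None,fx=2,fy=2))
E
```

```text
t 7.15 pos [0.5405 0.1393 0.0931] az -16.5 tilt 0.004 w 0.315 F [-0.7  0.6 -0.7]
r_ball shift units [ 6.3   8.62 -2.89] az units 7.44 after-turn shift [10.54  1.71 -2.9 ]
```

View pics/side3.png

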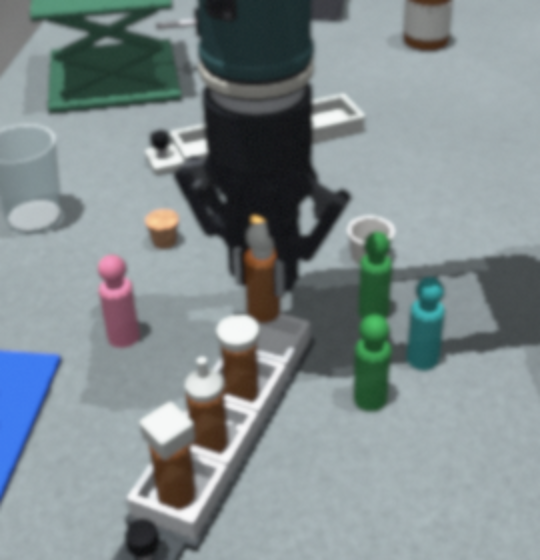

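Emit:
arm_command(
  steps=[0, 0, -0.5, 0, 0, 0.9, 0, 0, 0, -0.5, 0, 0, 1, 0, 0, 0, -0.5, 0, 0, 1, 0, 0, 0, -0.5, 0, 0, 1, 0, 0, 0, -0.5, 0, 0, 1, 0, 0, 0, -0.4, 0, 0, 1, 0, 0, 0, 0, 0, 0, 1, 0, 0, 0, 0, 0, 0, 0.54, 0, 0, 0, 0, 0, 0, 0, 0],
)

```text
time: 8.32
tool_pos: [0.5384, 0.1389, 0.1772]
tcp_rot: [2.704, -1.598, -0.001]
wrist_force: [-0.7, -0.1, 0.2]
width: 0.314
```

Emit:
arm_command(
  steps=[0.6, 0.1, 0, 0, 0, 0, 0, 0.9, 0.14, 0, 0, 0, 0, 0, 1, 0.16, 0, 0, 0, 0, 0, 1, 0.16, 0, 0, 0, 0, 0, 1, 0.16, 0, 0, 0, 0, 0, 1, 0.16, 0, 0, 0, 0, 0, 1, 0.16, 0, 0, 0, 0, 0, 1, 0.16, 0, 0, 0, 0, 0, 1, 0.17, 0, 0, 0, 0, 0, 1, 0.17, 0, 0, 0, 0, 0],
)

```text
time: 9.57
tool_pos: [0.6357, -0.1354, 0.1775]
tcp_rot: [2.704, -1.598, -0.0]
wrist_force: [0.2, 0.5, 0.1]
width: 0.309
```

Emit:
arm_command(
  steps=[0.7, 0.12, 0, 0, 0, 0, 0, 0.34, 0.05, 0, 0, 0, 0, 0, 0, 0, 0, 0, 0, 0, 0],
)

```text
time: 9.95
tool_pos: [0.6463, -0.1633, 0.1776]
tcp_rot: [-2.704, 1.6, 0.001]
wrist_force: [0.4, 0.6, -0.7]
width: 0.317
```

```bash
python3 go.py r_ball .055
python3 - <<'E'
from h import *
for n in ("top","side"):
    c=bot.read_camera(n);cv2.imwrite(f"pics/{n}4.png",cv2.resize(c["img"][60:340,150:450,::-1],None,fx=2,fy=2))
E
```

```text
t 9.95 pos [ 0.6463 -0.1633  0.1776] az -61.2 tilt 0.001 w 0.317 F [ 0.4  0.6 -0.7]
r_ball shift units [ 0.   -0.06  4.09] az units -0.0 after-turn shift [ 0.   -0.06  4.09]
```

View pics/side4.png

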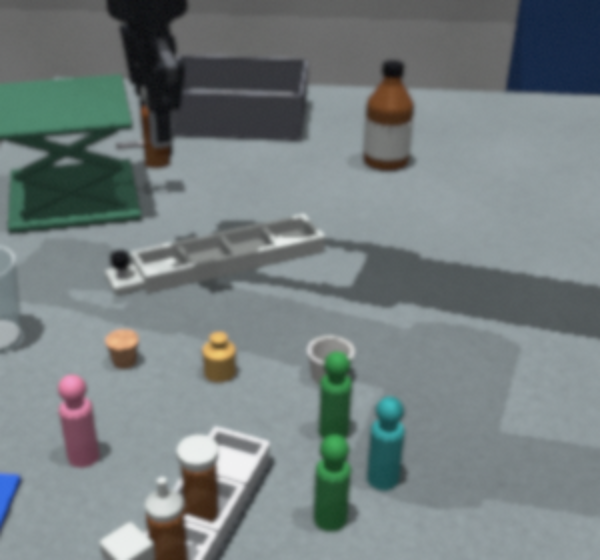

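View pics/top4.png

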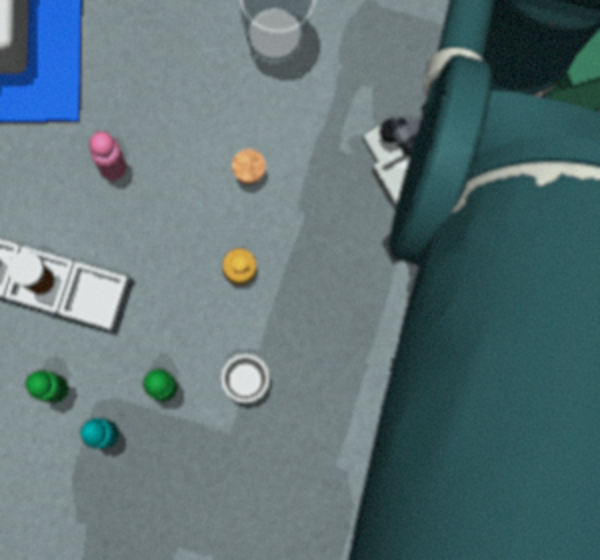

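Emit:
arm_command(
  steps=[0, -0.06, 0.6, 0, 0, 0, 0, 0, 0, 0.7, 0, 0, 0, 0, 0, 0, 0.7, 0, 0, 0, 0, 0, 0, 0.7, 0, 0, 0, 0, 0, 0, 0.6, 0, 0, 0, 0, 0, 0, 0.4, 0, 0, 0, 0, 0, 0, 0.3, 0, 0, 0, 0, 0, 0, 0.2, 0, 0, 0, 0, 0, 0, 0.1, 0, 0, 0, 0, 0, 0, 0, 0, 0, 0, 0],
)

```text
time: 11.3
tool_pos: [0.6481, -0.162, 0.049]
tcp_rot: [-2.704, 1.599, -0.001]
wrist_force: [-0.2, 0.6, 0.2]
width: 0.314
```

```bash
python3 go.py r_ball .0455
python3 - <<'E'
from h import *
for n in ("side",):
    c=bot.read_camera(n);cv2.imwrite(f"pics/{n}5.png",cv2.resize(c["img"][60:260,150:350,::-1],None,fx=3,fy=3)[:600])
E
```

```text
t 11.30 pos [ 0.6481 -0.162   0.049 ] az -61.2 tilt 0.000 w 0.314 F [-0.2  0.6  0.2]
r_ball shift units [0.01 0.01 0.12] az units 0.0 after-turn shift [0.01 0.01 0.12]
```

View pics/side5.png

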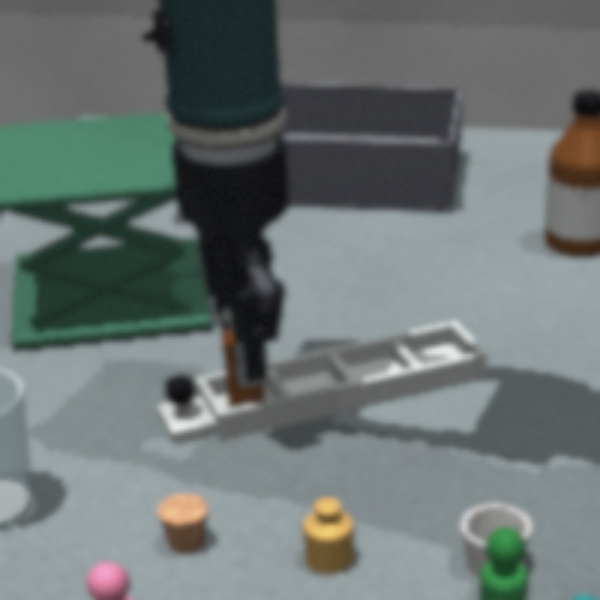

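Emit:
arm_command(
  steps=[0, 0, 0.04, 0, 0, 0, 0, 0, 0, 0.04, 0, 0, 0, 0, 0, 0, 0.02, 0, 0, 0, 0, 0, 0, 0, 0, 0, 0, 0],
)

```text
time: 11.85
tool_pos: [0.6478, -0.1619, 0.0457]
tcp_rot: [2.704, -1.599, -0.0]
wrist_force: [-0.8, 0.2, 0.3]
width: 0.315
```

Emit:
arm_command(
  steps=[0, 0, 0.03, 0, 0, 0, 0, 0, 0, 0.03, 0, 0, 0, 0, 0, 0, 0, 0, 0, 0, 0],
)

```text
time: 12.22
tool_pos: [0.6482, -0.162, 0.0455]
tcp_rot: [-2.704, 1.599, -0.001]
wrist_force: [-2.9, 0.9, 7.0]
width: 0.316
```

Emit:
arm_command(
  steps=[0, 0, 0, 0, 0, 0, 0.35, 0, 0, 0, 0, 0, 0, 0.4, 0, 0, 0, 0, 0, 0, 0.5, 0, 0, 0, 0, 0, 0, 0.65, 0, 0, 0, 0, 0, 0, 0.75, 0, 0, 0, 0, 0, 0, 0.75, 0, 0, -0.4, 0, 0, 0, 0.75, 0, 0, -0.8, 0, 0, 0, 0.75, 0, 0, -1, 0, 0, 0, 0.75, 0, 0, -1, 0, 0, 0, 0.75],
)

```text
time: 13.48
tool_pos: [0.6481, -0.162, 0.1418]
tcp_rot: [-2.704, 1.599, -0.001]
wrist_force: [-0.4, -0.3, 0.7]
width: 0.749
```

Emit:
arm_command(
  steps=[0, 0, -1, 0, 0, -1, 0.75, 0, 0, -0.7, 0, 0, -1, 0.75, 0, 0, 0, 0, 0, -1, 0.75, 0, 0, 0, 0, 0, -1, 0.75, 0, 0, 0, 0, 0, -1, 0.75, 0, 0, 0, 0, 0, -1, 0.75, 0, 0, 0, 0, 0, -1, 0.75, 0, 0, 0, 0, 0, -0.42, 0.75, 0, 0, 0, 0, 0, 0, 0.75],
)

```text
time: 14.6
tool_pos: [0.6481, -0.162, 0.192]
tcp_rot: [3.108, -0.456, 0.002]
wrist_force: [-0.1, 0.1, 0.5]
width: 0.75
```

```bash
python3 go.py flat .185
python3 - <<'E'
from h import *
for n in ("side",):
    c=bot.read_camera(n);cv2.imwrite(f"pics/{n}6.png",cv2.resize(c["img"][60:260,150:350,::-1],None,fx=3,fy=3)[:600])
E
```

```text
t 14.60 pos [ 0.6481 -0.162   0.192 ] az -16.7 tilt 0.001 w 0.750 F [-0.1  0.1  0.5]
flat shift units [ -6.47 -10.36   0.23] az units 0.0 after-turn shift [ -6.47 -10.36   0.23]
```

View pics/side6.png

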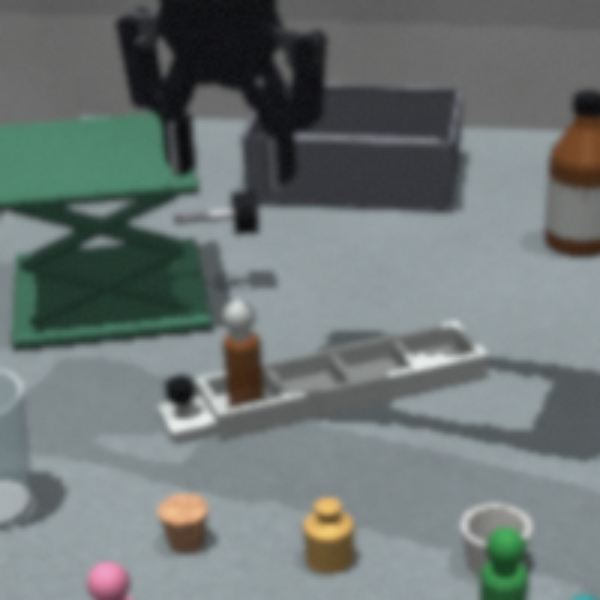

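Emit:
arm_command(
  steps=[-0.6, -0.95, 0, 0, 0, 0, 0.75, -0.6, -0.95, 0, 0, 0, 0, 0.75, -0.6, -0.95, 0, 0, 0, 0, 0.75, -0.6, -0.95, 0, 0, 0, 0, 0.75, -0.6, -0.95, 0, 0, 0, 0, 0.75, -0.6, -0.95, 0, 0, 0, 0, 0.75, -0.6, -0.95, 0, 0, 0, 0, 0.75, -0.6, -0.95, 0, 0, 0, 0, 0.75, -0.6, -0.95, 0, 0, 0, 0, 0.75, -0.6, -0.95, 0, 0, 0, 0, 0.75],
)

```text
time: 15.9
tool_pos: [0.5569, 0.1638, 0.1915]
tcp_rot: [-3.108, 0.457, -0.001]
wrist_force: [-0.1, -0.1, -0.2]
width: 0.753
```

Emit:
arm_command(
  steps=[-0.47, -0.86, 0.23, 0, 0, 0, 0.75, 0, 0, 0, 0, 0, 0, 0.75, 0, 0, 0, 0, 0, 0, 0.75],
)

```text
time: 16.27
tool_pos: [0.5512, 0.1911, 0.1844]
tcp_rot: [3.108, -0.455, 0.001]
wrist_force: [0.8, -0.4, -0.4]
width: 0.75
```

```bash
python3 go.py flat .052
python3 - <<'E'
from h import *
for n,(x,y) in (("side",(150,200)),("top",(300,90))):
    c=bot.read_camera(n);cv2.imwrite(f"pics/{n}7.png",cv2.resize(c["img"][y:y+200,x:x+200,::-1],None,fx=3,fy=3)[:600])
E
```

```text
t 16.27 pos [0.5512 0.1911 0.1844] az -16.7 tilt 0.001 w 0.750 F [ 0.8 -0.4 -0.4]
flat shift units [ 0.   -0.02  4.41] az units 0.01 after-turn shift [ 0.   -0.01  4.41]
```

View pics/side7.png

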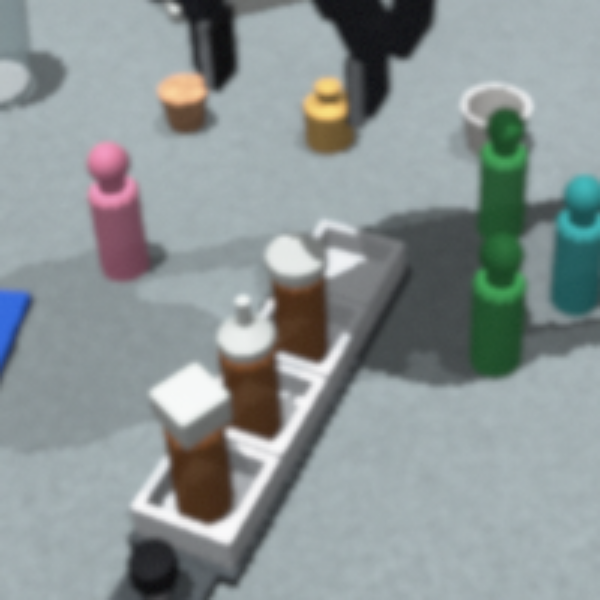

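View pics/top7.png

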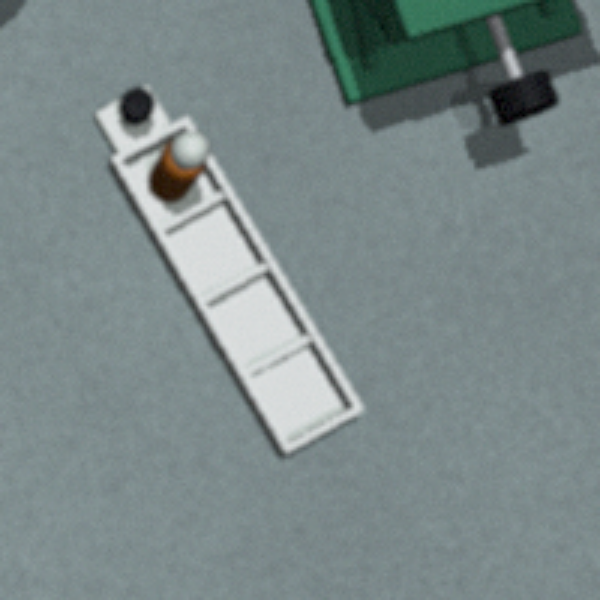

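```bash
cat > chk.py <<'E'
from h import *
from go import RC,RA,V
T=np.load("top.npy",allow_pickle=True).item()
def rf(p):
    d=np.array(p[:2])-RC;y=np.array([np.cos(RA),np.sin(RA)]);x=np.array([np.sin(RA),-np.cos(RA)]);return (np.array([d@x,d@y])*1000).round(1)
def t(u,z,s=3,o=(300,90)):
    p=onz(T,((u[0]+.5)/s-.5+o[0],(u[1]+.5)/s-.5+o[1]),z);print(u,p.round(4),"rack xy mm",rf(p))
E
python3 -c "
from chk import *
t((190,150),.081);t((137,104),.038)"
```

```text
(190, 150) [ 0.6475 -0.1613  0.081 ] rack xy mm [-1.1 78.2]
(137, 104) [ 0.6892 -0.1372  0.038 ] rack xy mm [ -2.1 126.4]
```

The side view shows the flat, spout and square vials upright in their cups. In the top view the ball stopper is at crop (190,150), about 1 mm from its compartment centre. Next is the flat vial.

Emit:
arm_command(
  steps=[0, 0, 0.8, 0, 0, 0, 0.75, 0, 0, 0.8, 0, 0, 0, 0.75, 0, 0, 0.8, 0, 0, 0, 0.75, 0, 0, 0.8, 0, 0, 0, 0.75, 0, 0, 0.7, 0, 0, 0, 0.75, 0, 0, 0.5, 0, 0, 0, 0.75, 0, 0, 0, 0, 0, 0, 0.75],
)

```text
time: 17.25
tool_pos: [0.5503, 0.1906, 0.0509]
tcp_rot: [3.107, -0.457, -0.004]
wrist_force: [0.2, 0.2, 0.2]
width: 0.755
```

Emit:
arm_command(
  steps=[0, 0, 0, 0, 0, 0, 0.5, 0, 0, 0, 0, 0, 0, 0.4, 0, 0, 0, 0, 0, 0, 0.2, 0, 0, 0, 0, 0, 0, 0, 0, 0, 0, 0, 0, 0, 0, 0, 0, 0, 0, 0, 0, 0, 0, 0, 0, 0, 0, 0, 0],
  squeeze=35,
)

```text
time: 18.12
tool_pos: [0.5521, 0.1918, 0.0533]
tcp_rot: [-3.108, 0.455, -0.003]
wrist_force: [-0.2, 1.0, 5.1]
width: 0.34
```

Emit:
arm_command(
  steps=[0, 0, -0.3, 0, 0, 0, 0, 0, 0, -0.5, 0, 0, 0, 0, 0, 0, -0.5, 0, 0, 0, 0, 0, 0, 0, 0, 0, 0, 0],
)

```text
time: 18.62
tool_pos: [0.5526, 0.192, 0.0934]
tcp_rot: [-3.107, 0.455, -0.006]
wrist_force: [-0.4, 0.4, -1.0]
width: 0.344
```

```bash
python3 go.py r_flat .18
python3 - <<'E'
from h import *
for n,(x,y) in (("side",(150,200)),):
    c=bot.read_camera(n);cv2.imwrite(f"pics/{n}8.png",cv2.resize(c["img"][y:y+200,x:x+200,::-1],None,fx=3,fy=3)[:600])
E
```

```text
t 18.62 pos [0.5526 0.192  0.0934] az -16.7 tilt 0.004 w 0.344 F [-0.4  0.4 -1. ]
r_flat shift units [ 5.22 11.64 -2.89] az units 7.42 after-turn shift [11.88  4.64 -2.89]
```

View pics/side8.png

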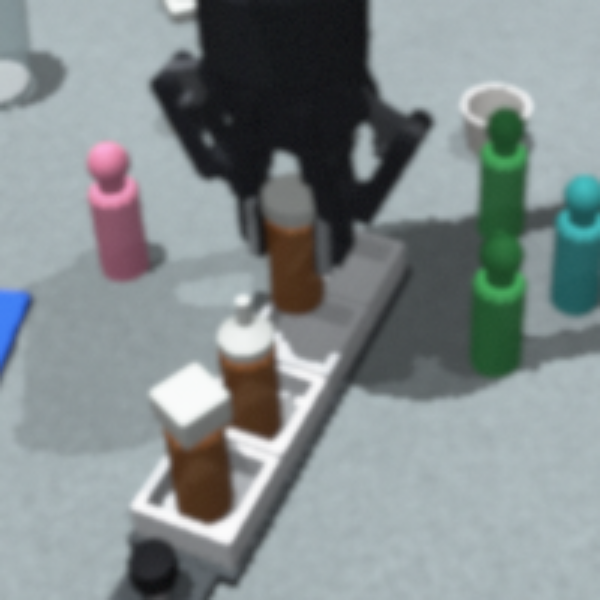

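The flat vial is off its cup and upright. The grip reads a bit wider (0.34 vs 0.315), so the pads may also be touching its 31 mm cap. I'll carry it smoothly.

Emit:
arm_command(
  steps=[0, 0, -0.3, 0, 0, 0.6, 0, 0, 0, -0.5, 0, 0, 0.9, 0, 0, 0, -0.5, 0, 0, 1, 0, 0, 0, -0.5, 0, 0, 1, 0, 0, 0, -0.5, 0, 0, 1, 0, 0, 0, -0.4, 0, 0, 1, 0, 0, 0, -0.2, 0, 0, 1, 0, 0, 0, 0, 0, 0, 0.92, 0, 0, 0, 0, 0, 0, 0, 0],
)

```text
time: 19.8
tool_pos: [0.5506, 0.1913, 0.1775]
tcp_rot: [2.705, -1.597, -0.001]
wrist_force: [-0.1, 0.6, -0.9]
width: 0.34
```

Emit:
arm_command(
  steps=[0.3, 0.12, 0, 0, 0, 0, 0, 0.6, 0.24, 0, 0, 0, 0, 0, 0.8, 0.31, 0, 0, 0, 0, 0, 0.9, 0.35, 0, 0, 0, 0, 0, 0.9, 0.35, 0, 0, 0, 0, 0, 0.9, 0.35, 0, 0, 0, 0, 0, 0.9, 0.35, 0, 0, 0, 0, 0, 0.9, 0.35, 0, 0, 0, 0, 0, 0.9, 0.35, 0, 0, 0, 0, 0, 0.9, 0.35, 0, 0, 0, 0, 0],
)

```text
time: 21.05
tool_pos: [0.5843, -0.0663, 0.178]
tcp_rot: [2.704, -1.599, -0.0]
wrist_force: [-0.8, -0.1, -0.1]
width: 0.339
```

Emit:
arm_command(
  steps=[0.9, 0.35, 0, 0, 0, 0, 0, 0.9, 0.35, 0, 0, 0, 0, 0, 0.8, 0.31, 0, 0, 0, 0, 0, 0.7, 0.27, 0, 0, 0, 0, 0, 0.4, 0.16, 0, 0, 0, 0, 0, 0.18, 0.08, 0, 0, 0, 0, 0, 0, 0, 0, 0, 0, 0, 0],
)

```text
time: 21.92
tool_pos: [0.6008, -0.1878, 0.178]
tcp_rot: [-2.704, 1.599, 0.001]
wrist_force: [-0.0, -0.0, -1.1]
width: 0.343
```

```bash
python3 go.py r_flat .0495
python3 - <<'E'
from h import *
for n,(x,y) in (("side",(170,40)),):
    c=bot.read_camera(n);cv2.imwrite(f"pics/{n}9.png",cv2.resize(c["img"][y:y+200,x:x+200,::-1],None,fx=3,fy=3)[:600])
E
```

```text
t 21.93 pos [ 0.6008 -0.1878  0.178 ] az -61.2 tilt 0.000 w 0.343 F [-0.  -0.  -1.1]
r_flat shift units [ 0.01 -0.05  4.28] az units 0.0 after-turn shift [ 0.01 -0.05  4.28]
```

View pics/side9.png

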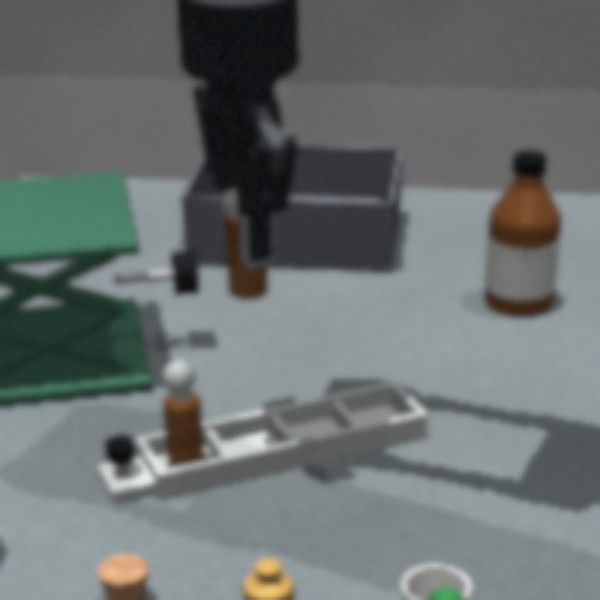

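Emit:
arm_command(
  steps=[0, -0.05, 0.6, 0, 0, 0, 0, 0, 0, 0.7, 0, 0, 0, 0, 0, 0, 0.7, 0, 0, 0, 0, 0, 0, 0.7, 0, 0, 0, 0, 0, 0, 0.6, 0, 0, 0, 0, 0, 0, 0.4, 0, 0, 0, 0, 0, 0, 0.3, 0, 0, 0, 0, 0, 0, 0.2, 0, 0, 0, 0, 0, 0, 0.1, 0, 0, 0, 0, 0, 0, 0, 0, 0, 0, 0],
)

```text
time: 23.22
tool_pos: [0.6024, -0.1872, 0.0493]
tcp_rot: [-2.704, 1.599, -0.001]
wrist_force: [0.3, 0.7, -1.1]
width: 0.342
```

Emit:
arm_command(
  steps=[0, 0, 0.04, 0, 0, 0, 0, 0, 0, 0.03, 0, 0, 0, 0, 0, 0, 0, 0, 0, 0, 0],
)

```text
time: 23.6
tool_pos: [0.6022, -0.1872, 0.0471]
tcp_rot: [-2.704, 1.599, -0.0]
wrist_force: [0.0, -0.6, -0.7]
width: 0.338
```

Emit:
arm_command(
  steps=[0, 0, 0.03, 0, 0, 0, 0, 0, 0, 0.03, 0, 0, 0, 0, 0, 0, 0, 0, 0, 0, 0],
)

```text
time: 23.98
tool_pos: [0.6029, -0.1873, 0.0463]
tcp_rot: [-2.704, 1.599, -0.002]
wrist_force: [-1.1, 0.3, 4.7]
width: 0.342
```

Emit:
arm_command(
  steps=[0, 0, 0, 0, 0, 0, 0.38, 0, 0, 0, 0, 0, 0, 0.43, 0, 0, 0, 0, 0, 0, 0.5, 0, 0, 0, 0, 0, 0, 0.65, 0, 0, 0, 0, 0, 0, 0.75, 0, 0, 0, 0, 0, 0, 0.75, 0, 0, -0.4, 0, 0, 0, 0.75, 0, 0, -0.8, 0, 0, 0, 0.75, 0, 0, -1, 0, 0, 0, 0.75, 0, 0, -1, 0, 0, 0, 0.75],
)

```text
time: 25.22
tool_pos: [0.6024, -0.1872, 0.143]
tcp_rot: [-2.704, 1.599, -0.001]
wrist_force: [1.0, 0.1, -0.0]
width: 0.748
```

Emit:
arm_command(
  steps=[0, 0, -1, 0, 0, -1, 0.75, 0, 0, -0.7, 0, 0, -1, 0.75, 0, 0, 0, 0, 0, -1, 0.75, 0, 0, 0, 0, 0, -1, 0.75, 0, 0, 0, 0, 0, -1, 0.75, 0, 0, 0, 0, 0, -1, 0.75, 0, 0, 0, 0, 0, -1, 0.75, 0, 0, 0, 0, 0, -0.42, 0.75, 0, 0, 0, 0, 0, 0, 0.75],
)

```text
time: 26.35
tool_pos: [0.6024, -0.1872, 0.1931]
tcp_rot: [3.108, -0.456, 0.002]
wrist_force: [0.7, -0.2, 0.0]
width: 0.748
```

```bash
python3 go.py spout .185
python3 - <<'E'
from h import *
for n,(x,y) in (("side",(170,40)),):
    c=bot.read_camera(n);cv2.imwrite(f"pics/{n}10.png",cv2.resize(c["img"][y:y+200,x:x+200,::-1],None,fx=3,fy=3)[:600])
E
```

```text
t 26.35 pos [ 0.6024 -0.1872  0.1931] az -16.7 tilt 0.001 w 0.748 F [ 0.7 -0.2  0. ]
spout shift units [ -5.2  -13.41   0.26] az units 0.0 after-turn shift [ -5.2  -13.41   0.27]
```

View pics/side10.png

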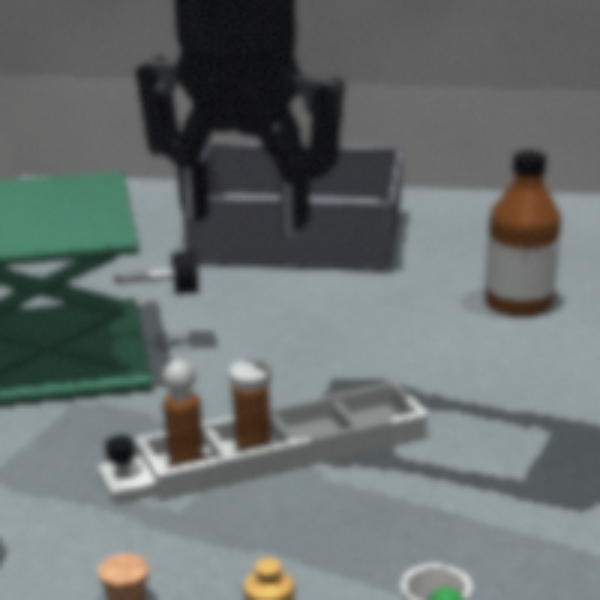

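Ball at crop (180,420) and flat at (250,410) both stand upright. Next is the spout.

Emit:
arm_command(
  steps=[-0.37, -0.95, 0, 0, 0, 0, 0.75, -0.37, -0.95, 0, 0, 0, 0, 0.75, -0.37, -0.95, 0, 0, 0, 0, 0.75, -0.37, -0.95, 0, 0, 0, 0, 0.75, -0.37, -0.95, 0, 0, 0, 0, 0.75, -0.37, -0.95, 0, 0, 0, 0, 0.75, -0.37, -0.95, 0, 0, 0, 0, 0.75, -0.37, -0.95, 0, 0, 0, 0, 0.75, -0.37, -0.95, 0, 0, 0, 0, 0.75, -0.37, -0.95, 0, 0, 0, 0, 0.75],
)

```text
time: 27.65
tool_pos: [0.5775, 0.1187, 0.1927]
tcp_rot: [-3.108, 0.456, -0.001]
wrist_force: [0.2, 0.6, -0.6]
width: 0.75
```

Emit:
arm_command(
  steps=[-0.37, -0.95, 0, 0, 0, 0, 0.75, -0.37, -0.95, 0, 0, 0, 0, 0.75, -0.37, -0.95, 0, 0, 0, 0, 0.75, -0.37, -0.95, 0, 0, 0, 0, 0.75, -0.02, -0.11, 0.26, 0, 0, 0, 0.75, 0, 0, 0, 0, 0, 0, 0.75, 0, 0, 0, 0, 0, 0, 0.75],
)

```text
time: 28.52
tool_pos: [0.5681, 0.242, 0.1842]
tcp_rot: [3.108, -0.457, -0.001]
wrist_force: [1.1, -0.6, 0.8]
width: 0.752
```

```bash
python3 go.py spout .051
python3 - <<'E'
from h import *
for n,(x,y) in (("top",(300,90)),):
    c=bot.read_camera(n);cv2.imwrite(f"pics/{n}11.png",cv2.resize(c["img"][y:y+200,x:x+200,::-1],None,fx=3,fy=3)[:600])
E
```

```text
t 28.52 pos [0.5681 0.242  0.1842] az -16.7 tilt 0.001 w 0.752 F [ 1.1 -0.6  0.8]
spout shift units [ 0.01 -0.04  4.44] az units -0.0 after-turn shift [ 0.   -0.04  4.44]
```

View pics/top11.png

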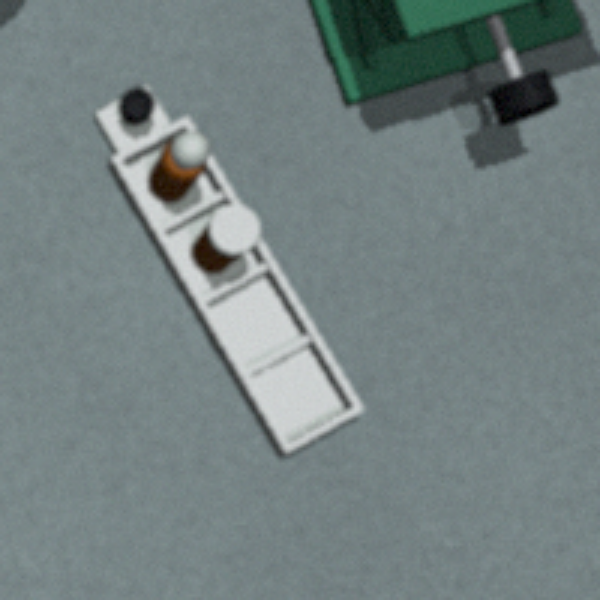

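Both placed vials look centred in their compartments, with the caps at crop (190,150) and (236,229). Descending on the spout vial, then closing.

Emit:
arm_command(
  steps=[0, -0.04, 0.8, 0, 0, 0, 0.75, 0, 0, 0.8, 0, 0, 0, 0.75, 0, 0, 0.8, 0, 0, 0, 0.75, 0, 0, 0.8, 0, 0, 0, 0.75, 0, 0, 0.7, 0, 0, 0, 0.75, 0, 0, 0.54, 0, 0, 0, 0.75, 0, 0, 0, 0, 0, 0, 0.75],
)

```text
time: 29.45
tool_pos: [0.5673, 0.2434, 0.0496]
tcp_rot: [3.107, -0.456, -0.004]
wrist_force: [0.5, 0.6, 0.4]
width: 0.75
```

Emit:
arm_command(
  steps=[0, 0, 0, 0, 0, 0, 0.5, 0, 0, 0, 0, 0, 0, 0.4, 0, 0, 0, 0, 0, 0, 0.2, 0, 0, 0, 0, 0, 0, 0, 0, 0, 0, 0, 0, 0, 0, 0, 0, 0, 0, 0, 0, 0, 0, 0, 0, 0, 0, 0, 0],
  squeeze=35,
)

```text
time: 30.32
tool_pos: [0.5694, 0.2445, 0.0524]
tcp_rot: [-3.107, 0.455, -0.003]
wrist_force: [-0.0, 0.1, 6.4]
width: 0.313
```

Emit:
arm_command(
  steps=[0, 0, -0.3, 0, 0, 0, 0, 0, 0, -0.5, 0, 0, 0, 0, 0, 0, -0.5, 0, 0, 0, 0, 0, 0, 0, 0, 0, 0, 0],
)

```text
time: 30.82
tool_pos: [0.57, 0.2447, 0.0926]
tcp_rot: [-3.106, 0.455, -0.006]
wrist_force: [-0.2, 0.3, -0.3]
width: 0.316
```

```bash
python3 go.py r_spout .18; python3 -c "
from chk import *
t((236,229),.075)"
python3 - <<'E'
from h import *
for n,(x,y) in (("side",(150,200)),):
    c=bot.read_camera(n);cv2.imwrite(f"pics/{n}12.png",cv2.resize(c["img"][y:y+200,x:x+200,::-1],None,fx=3,fy=3)[:600])
E
```

```text
t 30.82 pos [0.57   0.2447 0.0926] az -16.7 tilt 0.004 w 0.316 F [-0.2  0.3 -0.3]
r_spout shift units [ 3.96 14.72 -2.94] az units 7.42 after-turn shift [13.14  7.73 -2.91]
(236, 229) [ 0.6011 -0.1883  0.075 ] rack xy mm [ 0.1 24.5]
```

View pics/side12.png

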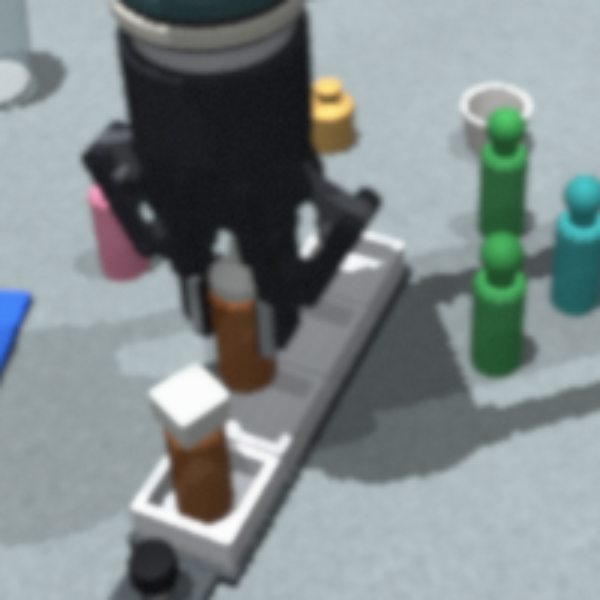

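Emit:
arm_command(
  steps=[0, 0, -0.3, 0, 0, 0.6, 0, 0, 0, -0.5, 0, 0, 0.9, 0, 0, 0, -0.5, 0, 0, 1, 0, 0, 0, -0.5, 0, 0, 1, 0, 0, 0, -0.5, 0, 0, 1, 0, 0, 0, -0.4, 0, 0, 1, 0, 0, 0, -0.2, 0, 0, 1, 0, 0, 0, 0, 0, 0, 0.92, 0, 0, 0, 0, 0, 0, 0, 0],
)

```text
time: 32.0
tool_pos: [0.568, 0.244, 0.1766]
tcp_rot: [2.704, -1.597, -0.001]
wrist_force: [0.7, -0.7, -1.5]
width: 0.312
```

Emit:
arm_command(
  steps=[0.4, 0.24, 0, 0, 0, 0, 0, 0.7, 0.41, 0, 0, 0, 0, 0, 0.95, 0.56, 0, 0, 0, 0, 0, 0.95, 0.56, 0, 0, 0, 0, 0, 0.95, 0.56, 0, 0, 0, 0, 0, 0.95, 0.56, 0, 0, 0, 0, 0, 0.95, 0.56, 0, 0, 0, 0, 0, 0.95, 0.56, 0, 0, 0, 0, 0, 0.95, 0.56, 0, 0, 0, 0, 0, 0.95, 0.56, 0, 0, 0, 0, 0],
)

```text
time: 33.25
tool_pos: [0.5586, -0.0606, 0.1769]
tcp_rot: [2.705, -1.597, -0.001]
wrist_force: [0.8, -0.3, -1.1]
width: 0.317
```

Emit:
arm_command(
  steps=[0.95, 0.56, 0, 0, 0, 0, 0, 0.95, 0.56, 0, 0, 0, 0, 0, 0.95, 0.56, 0, 0, 0, 0, 0, 0.95, 0.56, 0, 0, 0, 0, 0, 0.45, 0.26, 0, 0, 0, 0, 0, 0.19, 0.1, 0, 0, 0, 0, 0, 0, 0, 0, 0, 0, 0, 0, 0, 0, 0, 0, 0, 0, 0],
)

```text
time: 34.25
tool_pos: [0.5553, -0.2121, 0.1771]
tcp_rot: [-2.705, 1.597, 0.001]
wrist_force: [-0.5, 0.3, -0.3]
width: 0.317
```

```bash
python3 go.py r_spout .0485
python3 - <<'E'
from h import *
for n,(x,y) in (("side",(170,40)),):
    c=bot.read_camera(n);cv2.imwrite(f"pics/{n}13.png",cv2.resize(c["img"][y:y+200,x:x+200,::-1],None,fx=3,fy=3)[:600])
E
```

```text
t 34.25 pos [ 0.5553 -0.2121  0.1771] az -61.1 tilt 0.001 w 0.317 F [-0.5  0.3 -0.3]
r_spout shift units [ 0.04 -0.04  4.29] az units 0.01 after-turn shift [ 0.04 -0.04  4.29]
```

View pics/side13.png

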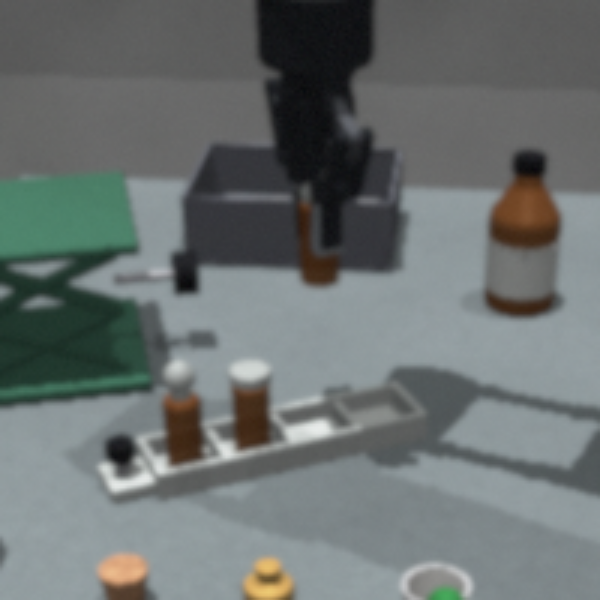

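Emit:
arm_command(
  steps=[0.04, -0.04, 0.6, 0, 0, 0, 0, 0, 0, 0.7, 0, 0, 0, 0, 0, 0, 0.7, 0, 0, 0, 0, 0, 0, 0.7, 0, 0, 0, 0, 0, 0, 0.6, 0, 0, 0, 0, 0, 0, 0.4, 0, 0, 0, 0, 0, 0, 0.3, 0, 0, 0, 0, 0, 0, 0.2, 0, 0, 0, 0, 0, 0, 0.1, 0, 0, 0, 0, 0, 0, 0, 0, 0, 0, 0],
)

```text
time: 35.55
tool_pos: [0.5571, -0.2136, 0.0484]
tcp_rot: [-2.704, 1.599, -0.001]
wrist_force: [-0.1, 0.5, -1.0]
width: 0.315
```

Emit:
arm_command(
  steps=[0, 0, 0.04, 0, 0, 0, 0, 0, 0, 0.03, 0, 0, 0, 0, 0, 0, 0.02, 0, 0, 0, 0, 0, 0, 0, 0, 0, 0, 0],
)

```text
time: 36.05
tool_pos: [0.5569, -0.2136, 0.0455]
tcp_rot: [2.704, -1.599, 0.0]
wrist_force: [0.2, 0.6, -0.3]
width: 0.315
```

Emit:
arm_command(
  steps=[0, 0, 0.03, 0, 0, 0, 0, 0, 0, 0.02, 0, 0, 0, 0, 0, 0, 0, 0, 0, 0, 0],
)

```text
time: 36.42
tool_pos: [0.5571, -0.2136, 0.0454]
tcp_rot: [2.704, -1.599, 0.0]
wrist_force: [-3.4, 0.3, 8.9]
width: 0.319
```

Contact with the floor. Releasing.

Emit:
arm_command(
  steps=[0, 0, 0, 0, 0, 0, 0.35, 0, 0, 0, 0, 0, 0, 0.4, 0, 0, 0, 0, 0, 0, 0.5, 0, 0, 0, 0, 0, 0, 0.65, 0, 0, 0, 0, 0, 0, 0.75, 0, 0, 0, 0, 0, 0, 0.75, 0, 0, -0.4, 0, 0, 0, 0.75, 0, 0, -0.8, 0, 0, 0, 0.75, 0, 0, -1, 0, 0, 0, 0.75, 0, 0, -1, 0, 0, 0, 0.75],
)

```text
time: 37.67
tool_pos: [0.557, -0.2136, 0.1418]
tcp_rot: [-2.704, 1.599, -0.001]
wrist_force: [0.5, -0.3, 0.4]
width: 0.749
```

Emit:
arm_command(
  steps=[0, 0, -1, 0, 0, -1, 0.75, 0, 0, -0.7, 0, 0, -1, 0.75, 0, 0, 0, 0, 0, -1, 0.75, 0, 0, 0, 0, 0, -1, 0.75, 0, 0, 0, 0, 0, -1, 0.75, 0, 0, 0, 0, 0, -1, 0.75, 0, 0, 0, 0, 0, -1, 0.75, 0, 0, 0, 0, 0, -0.42, 0.75, 0, 0, 0, 0, 0, 0, 0.75],
)

```text
time: 38.8
tool_pos: [0.5571, -0.2136, 0.1919]
tcp_rot: [3.108, -0.456, 0.001]
wrist_force: [0.8, 0.6, 0.0]
width: 0.747
```

```bash
python3 go.py square .185
python3 - <<'E'
from h import *
for n,(x,y) in (("side",(170,40)),):
    c=bot.read_camera(n);cv2.imwrite(f"pics/{n}14.png",cv2.resize(c["img"][y:y+200,x:x+200,::-1],None,fx=3,fy=3)[:600])
E
```

```text
t 38.80 pos [ 0.5571 -0.2136  0.1919] az -16.7 tilt 0.001 w 0.747 F [0.8 0.6 0. ]
square shift units [ -3.99 -16.27   0.22] az units 0.0 after-turn shift [ -4.   -16.27   0.23]
```

View pics/side14.png

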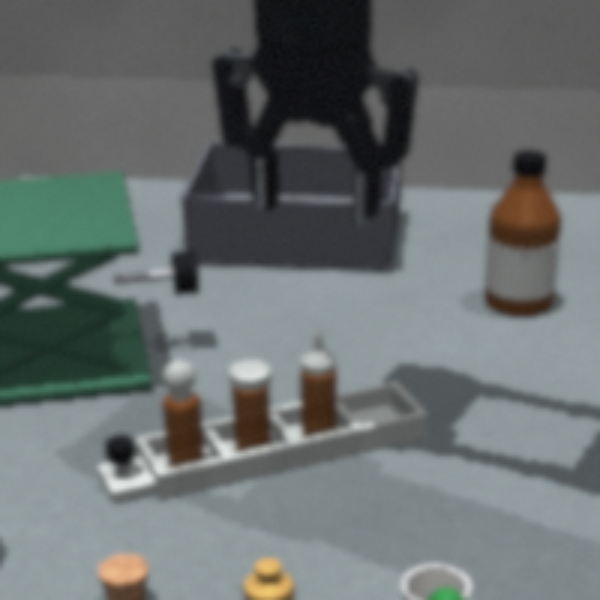

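Emit:
arm_command(
  steps=[-0.23, -0.95, 0, 0, 0, 0, 0.75, -0.23, -0.95, 0, 0, 0, 0, 0.75, -0.23, -0.95, 0, 0, 0, 0, 0.75, -0.23, -0.95, 0, 0, 0, 0, 0.75, -0.23, -0.95, 0, 0, 0, 0, 0.75, -0.23, -0.95, 0, 0, 0, 0, 0.75, -0.23, -0.95, 0, 0, 0, 0, 0.75, -0.23, -0.95, 0, 0, 0, 0, 0.75, -0.23, -0.95, 0, 0, 0, 0, 0.75, -0.23, -0.95, 0, 0, 0, 0, 0.75],
)

```text
time: 40.1
tool_pos: [0.5726, 0.0803, 0.1914]
tcp_rot: [-3.108, 0.457, -0.001]
wrist_force: [0.4, -0.7, -0.4]
width: 0.751
```

Emit:
arm_command(
  steps=[-0.23, -0.95, 0, 0, 0, 0, 0.75, -0.23, -0.95, 0, 0, 0, 0, 0.75, -0.23, -0.95, 0, 0, 0, 0, 0.75, -0.23, -0.95, 0, 0, 0, 0, 0.75, -0.23, -0.95, 0, 0, 0, 0, 0.75, -0.23, -0.95, 0, 0, 0, 0, 0.75, -0.23, -0.95, 0, 0, 0, 0, 0.75, -0.08, -0.12, 0.22, 0, 0, 0, 0.75, 0, 0, 0, 0, 0, 0, 0.75, 0, 0, 0, 0, 0, 0, 0.75],
)

```text
time: 41.35
tool_pos: [0.582, 0.2873, 0.1841]
tcp_rot: [3.107, -0.456, -0.001]
wrist_force: [0.6, -0.4, -0.0]
width: 0.756
```

```bash
python3 go.py square .051
python3 - <<'E'
from h import *
for n,(x,y) in (("top",(300,90)),("side",(130,200))):
    c=bot.read_camera(n);cv2.imwrite(f"pics/{n}15.png",cv2.resize(c["img"][y:y+200,x:x+200,::-1],None,fx=3,fy=3)[:600])
E
```

```text
t 41.35 pos [0.582  0.2873 0.1841] az -16.7 tilt 0.001 w 0.756 F [ 0.6 -0.4 -0. ]
square shift units [ 0.01 -0.05  4.44] az units -0.0 after-turn shift [ 0.   -0.04  4.44]
```

View pics/top15.png

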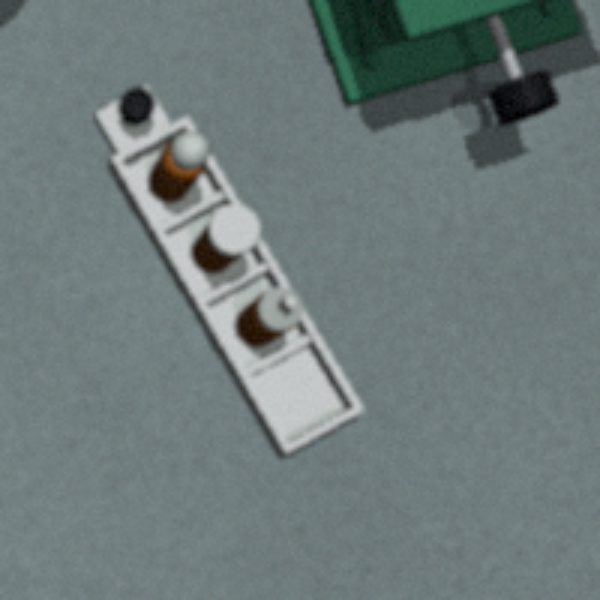

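View pics/side15.png

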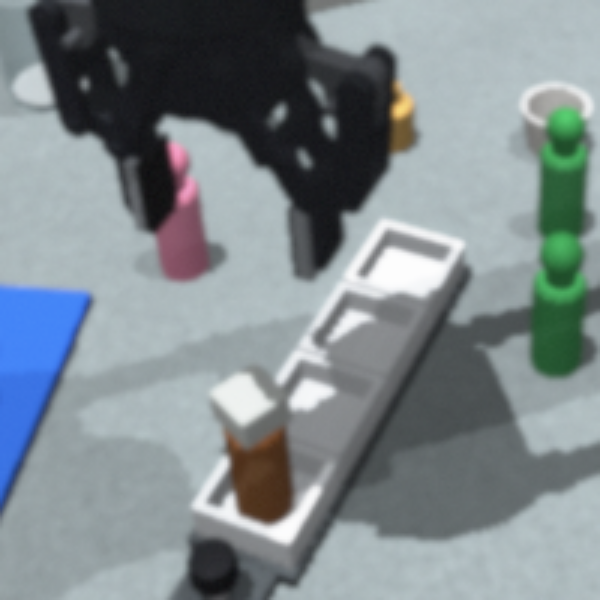

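Ball, flat and spout stand centred in the top view. The square cap is set diagonally to the jaws, and its corners could foul the pads, so I'll grip this one about 4 mm lower.

Emit:
arm_command(
  steps=[0, -0.04, 0.8, 0, 0, 0, 0.75, 0, 0, 0.8, 0, 0, 0, 0.75, 0, 0, 0.8, 0, 0, 0, 0.75, 0, 0, 0.8, 0, 0, 0, 0.75, 0, 0, 0.7, 0, 0, 0, 0.75, 0, 0, 0.4, 0, 0, 0, 0.75, 0, 0, 0.25, 0, 0, 0, 0.75, 0, 0, 0, 0, 0, 0, 0.75],
)

```text
time: 42.45
tool_pos: [0.5825, 0.2895, 0.0477]
tcp_rot: [3.108, -0.455, -0.001]
wrist_force: [0.1, -0.1, 0.3]
width: 0.751
```

```bash
python3 go.py square .047
python3 - <<'E'
from h import *
for n,(x,y) in (("side",(130,200)),):
    c=bot.read_camera(n);cv2.imwrite(f"pics/{n}16.png",cv2.resize(c["img"][y:y+200,x:x+200,::-1],None,fx=3,fy=3)[:600])
E
```

```text
t 42.45 pos [0.5825 0.2895 0.0477] az -16.7 tilt 0.000 w 0.751 F [ 0.1 -0.1  0.3]
square shift units [0.01 0.03 0.02] az units 0.01 after-turn shift [0.01 0.03 0.02]
```

View pics/side16.png

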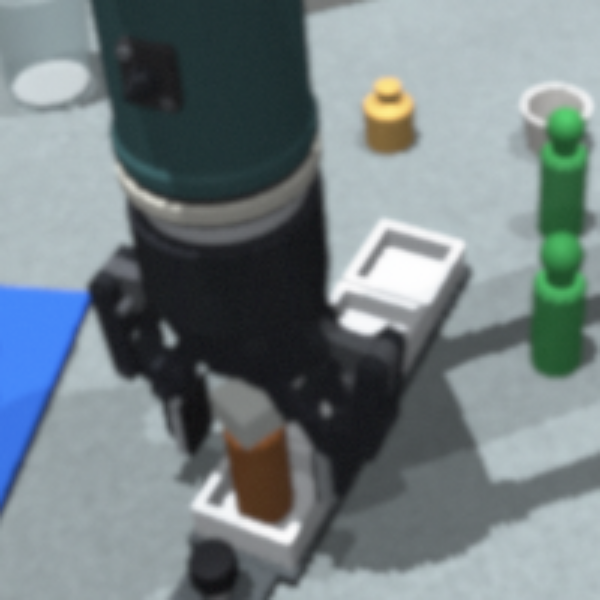

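Emit:
arm_command(
  steps=[0, 0, 0, 0, 0, 0, 0.5, 0, 0, 0, 0, 0, 0, 0.4, 0, 0, 0, 0, 0, 0, 0.2, 0, 0, 0, 0, 0, 0, 0, 0, 0, 0, 0, 0, 0, 0, 0, 0, 0, 0, 0, 0, 0, 0, 0, 0, 0, 0, 0, 0],
  squeeze=35,
)

```text
time: 43.38
tool_pos: [0.5832, 0.2899, 0.0487]
tcp_rot: [-3.108, 0.455, -0.002]
wrist_force: [0.8, -0.1, 4.8]
width: 0.328
```

```bash
python3 go.py square .047
python3 - <<'E'
from h import *
for n,(x,y) in (("side",(130,200)),):
    c=bot.read_camera(n);cv2.imwrite(f"pics/{n}17.png",cv2.resize(c["img"][y:y+200,x:x+200,::-1],None,fx=3,fy=3)[:600])
E
```

```text
t 43.38 pos [0.5832 0.2899 0.0487] az -16.7 tilt 0.002 w 0.328 F [ 0.8 -0.1  4.8]
square shift units [-0.01  0.05  0.06] az units 0.01 after-turn shift [-0.01  0.05  0.06]
```

View pics/side17.png

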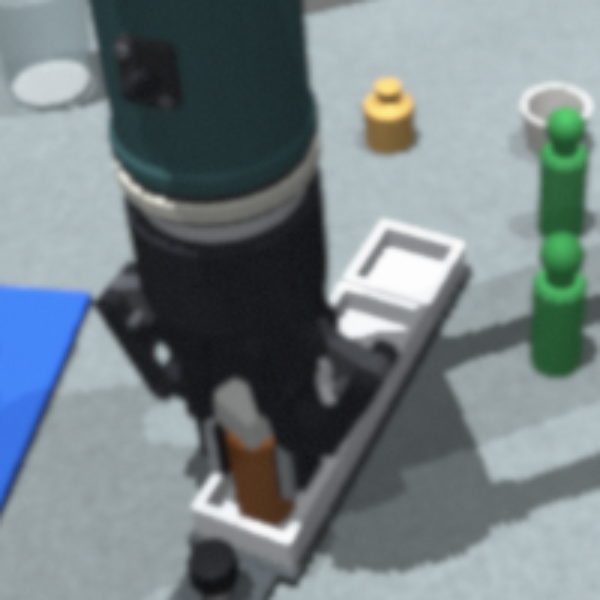

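Emit:
arm_command(
  steps=[0, 0, -0.3, 0, 0, 0, 0, 0, 0, -0.5, 0, 0, 0, 0, 0, 0, -0.5, 0, 0, 0, 0, 0, 0, 0, 0, 0, 0, 0],
)

```text
time: 43.92
tool_pos: [0.5841, 0.2903, 0.0894]
tcp_rot: [-3.106, 0.455, -0.006]
wrist_force: [0.8, 0.1, -0.6]
width: 0.331
```

```bash
python3 go.py r_square .18
python3 - <<'E'
from h import *
for n,(x,y) in (("side",(130,200)),):
    c=bot.read_camera(n);cv2.imwrite(f"pics/{n}18.png",cv2.resize(c["img"][y:y+200,x:x+200,::-1],None,fx=3,fy=3)[:600])
E
```

```text
t 43.92 pos [0.5841 0.2903 0.0894] az -16.7 tilt 0.004 w 0.331 F [ 0.8  0.1 -0.6]
r_square shift units [ 2.73 17.54 -3.06] az units 7.42 after-turn shift [14.25 10.61 -3.02]
```

View pics/side18.png

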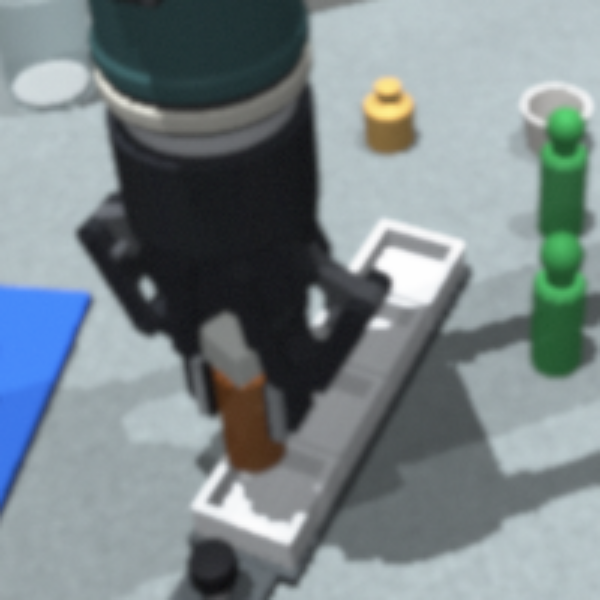

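Emit:
arm_command(
  steps=[0, 0, -0.3, 0, 0, 0.6, 0, 0, 0, -0.5, 0, 0, 0.9, 0, 0, 0, -0.5, 0, 0, 1, 0, 0, 0, -0.5, 0, 0, 1, 0, 0, 0, -0.5, 0, 0, 1, 0, 0, 0, -0.4, 0, 0, 1, 0, 0, 0, -0.3, 0, 0, 1, 0, 0, 0, 0, 0, 0, 0.92, 0, 0, 0, 0, 0, 0, 0, 0],
)

```text
time: 45.1
tool_pos: [0.5821, 0.2894, 0.1763]
tcp_rot: [2.704, -1.597, -0.001]
wrist_force: [1.3, 0.7, -0.5]
width: 0.329
```

Emit:
arm_command(
  steps=[0.4, 0.3, 0, 0, 0, 0, 0, 0.7, 0.52, 0, 0, 0, 0, 0, 0.95, 0.71, 0, 0, 0, 0, 0, 0.95, 0.71, 0, 0, 0, 0, 0, 0.95, 0.71, 0, 0, 0, 0, 0, 0.95, 0.71, 0, 0, 0, 0, 0, 0.95, 0.71, 0, 0, 0, 0, 0, 0.95, 0.71, 0, 0, 0, 0, 0, 0.95, 0.71, 0, 0, 0, 0, 0, 0.95, 0.71, 0, 0, 0, 0, 0],
)

```text
time: 46.35
tool_pos: [0.536, -0.0357, 0.1768]
tcp_rot: [2.704, -1.599, -0.0]
wrist_force: [0.6, 0.5, 0.1]
width: 0.328
```

Emit:
arm_command(
  steps=[0.95, 0.71, 0, 0, 0, 0, 0, 0.95, 0.71, 0, 0, 0, 0, 0, 0.95, 0.71, 0, 0, 0, 0, 0, 0.95, 0.71, 0, 0, 0, 0, 0, 0.95, 0.71, 0, 0, 0, 0, 0, 0.5, 0.37, 0, 0, 0, 0, 0, 0.3, 0.19, 0, 0, 0, 0, 0, 0, 0, 0, 0, 0, 0, 0, 0, 0, 0, 0, 0, 0, 0],
)

```text
time: 47.48
tool_pos: [0.5097, -0.2376, 0.1768]
tcp_rot: [-2.705, 1.598, 0.001]
wrist_force: [-0.2, -0.5, -0.8]
width: 0.325
```

```bash
python3 go.py r_square .0455
python3 - <<'E'
from h import *
for n,(x,y) in (("side",(170,40)),):
    c=bot.read_camera(n);cv2.imwrite(f"pics/{n}19.png",cv2.resize(c["img"][y:y+200,x:x+200,::-1],None,fx=3,fy=3)[:600])
E
```

```text
t 47.48 pos [ 0.5097 -0.2376  0.1768] az -61.1 tilt 0.001 w 0.325 F [-0.2 -0.5 -0.8]
r_square shift units [ 0.02 -0.04  4.38] az units 0.01 after-turn shift [ 0.02 -0.04  4.38]
```

View pics/side19.png

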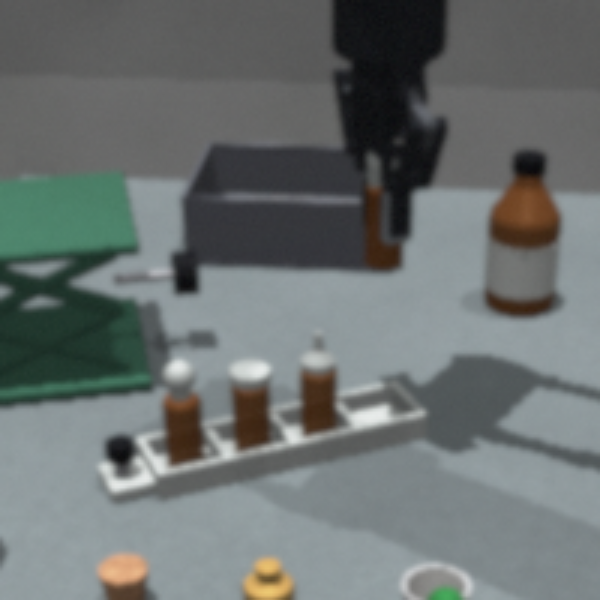

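Emit:
arm_command(
  steps=[0.02, -0.04, 0.6, 0, 0, 0, 0, 0, 0, 0.7, 0, 0, 0, 0, 0, 0, 0.7, 0, 0, 0, 0, 0, 0, 0.7, 0, 0, 0, 0, 0, 0, 0.6, 0, 0, 0, 0, 0, 0, 0.4, 0, 0, 0, 0, 0, 0, 0.3, 0, 0, 0, 0, 0, 0, 0.2, 0, 0, 0, 0, 0, 0, 0.18, 0, 0, 0, 0, 0, 0, 0, 0, 0, 0, 0],
)

```text
time: 48.78
tool_pos: [0.511, -0.2384, 0.0453]
tcp_rot: [2.704, -1.599, -0.0]
wrist_force: [0.2, -0.5, -0.8]
width: 0.324
```

Emit:
arm_command(
  steps=[0, 0, 0.04, 0, 0, 0, 0, 0, 0, 0.03, 0, 0, 0, 0, 0, 0, 0.02, 0, 0, 0, 0, 0, 0, 0, 0, 0, 0, 0],
)

```text
time: 49.28
tool_pos: [0.5111, -0.2384, 0.0428]
tcp_rot: [-2.704, 1.599, -0.0]
wrist_force: [0.1, -0.4, -0.3]
width: 0.324
```

Emit:
arm_command(
  steps=[0, 0, 0.03, 0, 0, 0, 0, 0, 0, 0.03, 0, 0, 0, 0, 0, 0, 0, 0, 0, 0, 0],
)

```text
time: 49.65
tool_pos: [0.5114, -0.2384, 0.0416]
tcp_rot: [-2.704, 1.599, -0.001]
wrist_force: [-0.6, 1.1, 4.1]
width: 0.325
```

```bash
python3 go.py r_square .042
python3 - <<'E'
from h import *
for n,(x,y) in (("side",(170,40)),):
    c=bot.read_camera(n);cv2.imwrite(f"pics/{n}20.png",cv2.resize(c["img"][y:y+200,x:x+200,::-1],None,fx=3,fy=3)[:600])
E
```

```text
t 49.65 pos [ 0.5114 -0.2384  0.0416] az -61.2 tilt 0.001 w 0.325 F [-0.6  1.1  4.1]
r_square shift units [-0.03 -0.01 -0.01] az units 0.0 after-turn shift [-0.03 -0.01 -0.01]
```

View pics/side20.png

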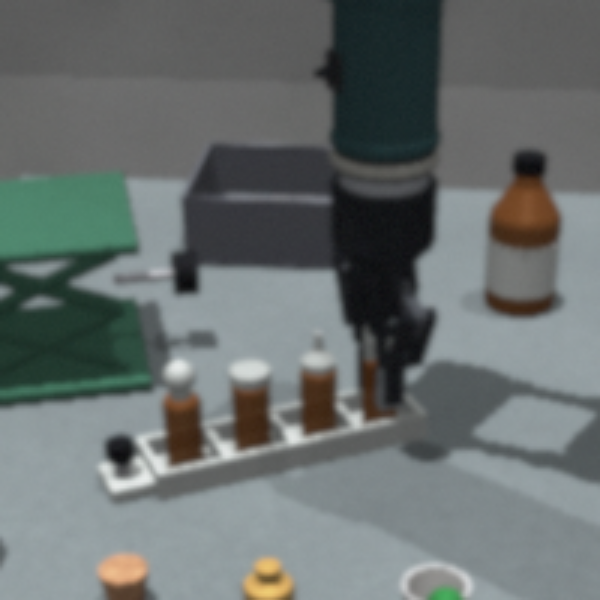

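Emit:
arm_command(
  steps=[0, 0, 0, 0, 0, 0, 0.36, 0, 0, 0, 0, 0, 0, 0.42, 0, 0, 0, 0, 0, 0, 0.5, 0, 0, 0, 0, 0, 0, 0.65, 0, 0, 0, 0, 0, 0, 0.75, 0, 0, 0, 0, 0, 0, 0.75, 0, 0, -0.4, 0, 0, 0, 0.75, 0, 0, -0.8, 0, 0, 0, 0.75, 0, 0, -1, 0, 0, 0, 0.75, 0, 0, -1, 0, 0, 0, 0.75],
)

```text
time: 50.95
tool_pos: [0.5112, -0.2384, 0.1387]
tcp_rot: [-2.704, 1.599, -0.001]
wrist_force: [0.1, -0.4, -0.2]
width: 0.747
```

Emit:
arm_command(
  steps=[0, 0, -1, 0, 0, 0, 0.75, 0, 0, -1, 0, 0, 0, 0.75, 0, 0, 0, 0, 0, 0, 0.75],
)

```text
time: 51.32
tool_pos: [0.5132, -0.2395, 0.2013]
tcp_rot: [-2.704, 1.599, -0.012]
wrist_force: [-0.8, -0.2, 0.1]
width: 0.755
```

Emit:
arm_command(
  steps=[-0.9, -0.5, 0, 0, 0, 0, 0.75, -0.9, -0.5, 0, 0, 0, 0, 0.75, -0.9, -0.5, 0, 0, 0, 0, 0.75, -0.9, -0.5, 0, 0, 0, 0, 0.75, -0.9, -0.5, 0, 0, 0, 0, 0.75, -0.9, -0.5, 0, 0, 0, 0, 0.75, -0.9, -0.5, 0, 0, 0, 0, 0.75, -0.9, -0.5, 0, 0, 0, 0, 0.75, -0.9, -0.5, 0, 0, 0, 0, 0.75, 0, 0, 0, 0, 0, 0, 0.75],
)

```text
time: 52.58
tool_pos: [0.5114, 0.0411, 0.196]
tcp_rot: [2.706, -1.595, -0.002]
wrist_force: [-0.8, -0.7, -0.1]
width: 0.75
```

```bash
python3 go.py r_square .2
python3 - <<'E'
from h import *
for n,(x,y) in (("side",(170,40)),("top",(300,90))):
    c=bot.read_camera(n);cv2.imwrite(f"pics/{n}21.png",cv2.resize(c["img"][y:y+200,x:x+200,::-1],None,fx=3,fy=3)[:600])
E
```

```text
t 52.58 pos [0.5114 0.0411 0.196 ] az -61.0 tilt 0.002 w 0.750 F [-0.8 -0.7 -0.1]
r_square shift units [ 8.12  4.51 -0.13] az units 0.03 after-turn shift [ 8.14  4.48 -0.13]
```

View pics/side21.png

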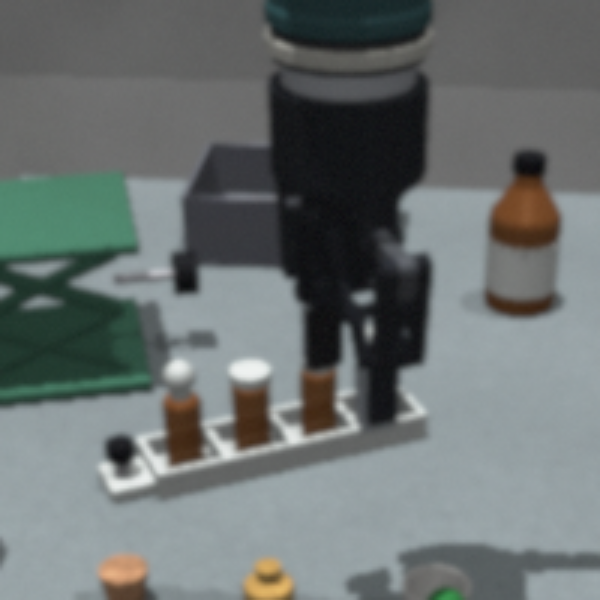

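View pics/top21.png

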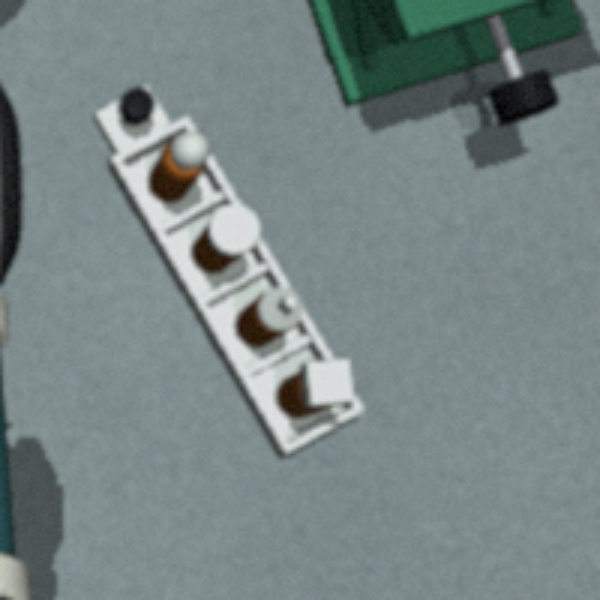

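Emit:
arm_command(
  steps=[-0.9, -0.5, -0.8, 0, 0, 0, 0.75, -0.9, -0.5, -0.8, 0, 0, 0, 0.75, -0.9, -0.5, -0.8, 0, 0, 0, 0.75, -0.9, -0.5, -0.8, 0, 0, 0, 0.75, -0.9, -0.5, 0, 0, 0, 0, 0.75, -0.9, -0.5, 0, 0, 0, 0, 0.75, 0, 0, 0, 0, 0, 0, 0.75, 0, 0, 0, 0, 0, 0, 0.75],
)

```text
time: 53.68
tool_pos: [0.5131, 0.2237, 0.2925]
tcp_rot: [2.703, -1.599, -0.0]
wrist_force: [0.4, -0.6, -0.2]
width: 0.749
```

```bash
python3 -c "
from chk import *
t((331,384),.083);t((290,302),.093);t((236,229),.075);t((190,150),.081)
for n,(x,y) in (('side',(170,100)),):
    c=bot.read_camera(n);cv2.imwrite(f'pics/{n}22.png',cv2.resize(c['img'][y:y+120,x:x+180,::-1],None,fx=4,fy=4))
s=bot.read_state();print(s['time'],s['tool_pos'],s['wrist_force'])
"
```

```text
(331, 384) [ 0.5077 -0.2381  0.083 ] rack xy mm [ -1.2 -81.3]
(290, 302) [ 0.554  -0.2139  0.093 ] rack xy mm [ -0.1 -29.1]
(236, 229) [ 0.6011 -0.1883  0.075 ] rack xy mm [ 0.1 24.5]
(190, 150) [ 0.6475 -0.1613  0.081 ] rack xy mm [-1.1 78.2]
53.725 [0.51307423 0.22355246 0.29259877] [-0.10453411 -0.03269084 -0.37299987]
```

View pics/side22.png

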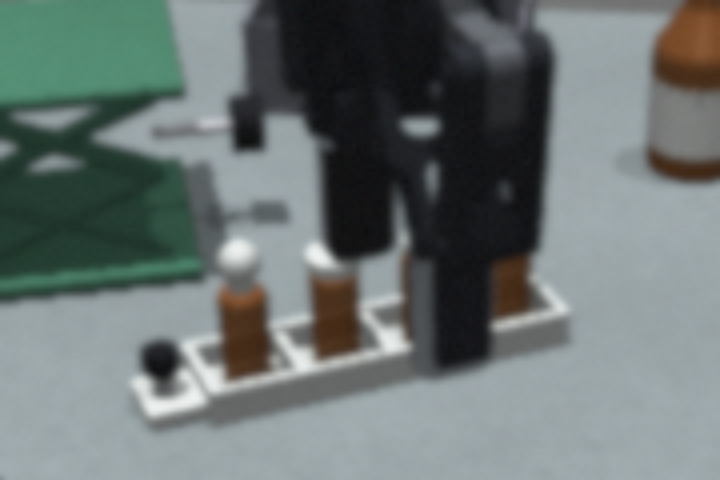

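Emit:
arm_command(
  steps=[-0.9, -0.5, 0, 0, 0, 0, 0.75, -0.9, -0.5, 0, 0, 0, 0, 0.75, -0.9, -0.5, 0, 0, 0, 0, 0.75, -0.9, -0.5, 0, 0, 0, 0, 0.75, -1, 0.5, 0, 0, 0, 0, 0.75, -1, 0.5, 0, 0, 0, 0, 0.75, -1, 0.5, 0, 0, 0, 0, 0.75, 0, 0, 0, 0, 0, 0, 0.75, 0, 0, 0, 0, 0, 0, 0.75],
)

```text
time: 54.85
tool_pos: [0.4315, 0.4047, 0.293]
tcp_rot: [2.704, -1.6, 0.001]
wrist_force: [1.0, -0.2, 0.0]
width: 0.751
```

```bash
python3 -c "
from chk import *
for n,(x,y) in (('side',(170,100)),):
    c=bot.read_camera(n);cv2.imwrite(f'pics/{n}23.png',cv2.resize(c['img'][y:y+120,x:x+180,::-1],None,fx=4,fy=4))
s=bot.read_state();print(s['time'],s['tool_pos'],s['wrist_force'])
"
```

```text
54.9 [0.43167887 0.40462505 0.2929796 ] [-0.53869466  0.32842216  0.16444169]
```

View pics/side23.png

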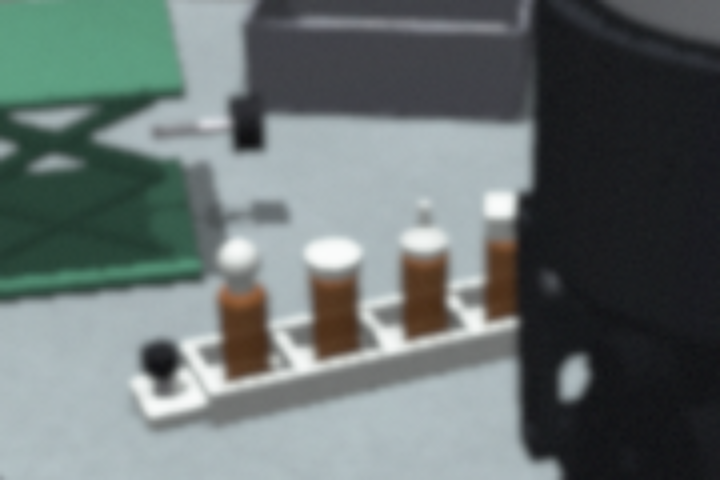

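The side view shows ball (240,310), flat (335,300), spout (425,270) and square (500,260) all upright in their compartments. The arm is clear of everything, so I'm handing in.

```bash
python3 -c "
from workcell import bot
print(bot.finish_job())"
```

```text
the job is handed in; nothing more can be done
None
```

All four vials are in the white rack in reverse order, and I handed the job in at about 55 s of the 112 s limit. Counting from the rack's knob, they stand ball, flat, spout, square. On the carrier the order from its knob was square, spout, flat, ball. I lowered each vial until the wrist force showed it touching the floor (4–9 N), then released it.

**Last checks:** In the top view each cap lies within about 4 mm of its compartment centre along the rack, and within about 1.5 mm across it, against the 13 mm allowed. The side view shows all four upright. In it the arm hides part of the square vial, though the part I could see, including its cap, looked upright. The gripper was open and well away from everything.

**What disagreed:**
- **Rack position:** the side camera placed the rack about 6 mm off the top camera's reading in y. I used mainly the top view, and the rack knob's position agreed with it.
- **Grip width:** the flat and square vials read slightly wider in the gripper (0.34 and 0.33, against 0.315 for the other two). The pads probably touched the edge of their caps as well as the glass. Both vials stayed upright throughout.

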